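Fetch the hemmed-in chassis block and lay it in the setting jig

TASK

Slide the stop along the jig's bar until its index lines up with the marker clip, and stand the glue bottle, the jar and the tin, which hem in the pine block on the tidy tray, on the dark rubber mat. With all three out on the mat, lay the block flat in the jig's pale bed, along the bar, between the fixed end stop and the set stop, and only then put each container back upright where it stood on the tray. Never tip a container over.

Things in the scene. Friction and masses are not known exactly. Their poses are not given: they have to be found in the camera images.
- bottle_mid (a point): White plastic glue bottle with a narrow white cap, round, 44 mm across the body, 90 mm tall, about 0.1 kg, loose. Point: its centre, half-way up (45 mm above its underside); z up its axis. Starts on the tray in front of, left or right of the block.
- jar_mid (a point): Amber glass jar with a wide flat black lid and a paper label, round, 52 mm across, 65 mm tall, about 0.15 kg, loose. Point: its centre, half-way up (32.5 mm above its underside); z up its axis. Starts on the tray in one of the same three places.
- tin_mid (a point): Plain steel tin with a paper label, a straight cylinder 44 mm across, 84 mm tall, about 0.12 kg, loose. Point: its centre, half-way up (42 mm above its underside); z up its axis. Starts on the tray in one of the same three places.
- block_mid (a point): Pine block with small axle holes, 40 (x) by 64 (y) by 28 mm tall, 50 g, loose, flat on the tray. Point: its centre. In its frame the containers stand at about (0,66), (0,-66) and (-54,0) mm, so no gripper gets round it until all are gone. Each of them can be gripped with fingers closing at right angles to the line from it to the block.
- tray: Fixed low tray of grey plastic, 160 mm (x) by 220 mm (y), inner floor 5 mm above the bench, rim 11 mm above the bench, 5 mm thick. Origin: centre of its underside, at bench height. A small white eraser lies in one front corner and is not part of the job.
- mat: Fixed dark rubber bench mat, 130 mm (x) by 220 mm (y), 4 mm thick, empty at the start. Origin: centre of its underside, at bench height. The three containers fit on it in a row along its y, 70 mm apart.
- jig: Fixed brown board 145 (x) by 240 mm (y), top 12 mm above the bench; origin at the centre of its underside, at bench height. Steel bar, 12 mm thick, along y at x=+40, 42 up, between posts at y=-112, +112 (58 tall). Bed: pale strip along y, 60 wide, centred on x=-30. Fixed dark end stop, 34 tall, face at y=-85; the block goes on its +y side. A loose wooden wheel in a corner is no part of the job.
- stop_grip (a point): Aluminium stop sliding along the bar (jig's y, -80 to +80 mm, 1.5 N friction, stays put). Grip block 20 (x) by 24 mm (y), top 93 mm above the bench; an arm 10 thick (y) reaches over the whole bed towards -x, 23 to 37 up. Point: middle of the grip block, 75 up, level in y with the middle of the arm and the black index on its back; axes as the jig. Starts too near the end stop for the block.
- mark: Dark steel T-shaped marker clip on the jig's back edge, behind the bar: a strip 5 mm wide along x, and a 22 mm cross-bar (y) just beyond the edge. Origin: on the strip's centre line at jig x=+63.5 mm, on top of the base; axes as the jig. The stop is set when its point has the same jig y as this origin; the bed between end stop and arm is then 85 to 115 mm long.
Not all that is in view belongs to the job. Leave any orange or yellow look-alike of the part that bears block_mid alone.

How it is judged:
By the outcome, as a careful person would: the job done as asked, in the order asked, and still so for the second after the job is handed in, with the robot touching nothing.
It also fails if it takes over 152 s, if anything falls off the work surface, if the arm or the gripper's body presses on something with over 40 N, if the wrist force passes 120 N, or if a joint passes its speed limit or range.

ROBOT

A 6-joint arm with a two-finger parallel gripper is mounted at the origin on the work surface. World frame = base frame: x ahead of the robot, y to its left, z up, the work surface at z = 0. Lengths are in mm, angles in rad, forces in N, time in s.
With the tool pointing down it reaches from about 350 to 775 mm from the base axis. Payload 7.3 kg.
Tool frame: the origin (TCP) lies midway between the tips of the shut fingers; the grasp point (between the pads) lies 19 mm behind it; x points along the fingers, y is the direction in which the jaws open and shut, and the axes are right-handed (so a half turn about x gives the same grasp; the last joint's range is limited). The gripper opens to 92 mm and grips with 3 to 60 N. Pads are 19 mm wide; open, the fingers measure 130 mm over their backs; the gripper's body (75 mm by 190 mm) begins 47 mm behind the grasp point.
Start: joints at [-1.277, 0.342, 1.524, -0, 1.275, -0.146], TCP at [223.547, -475.049, 226.741] pointing down, gripper open.
Joint ranges: [-2.53, 2.53], [-0.77, 2.02], [0.04, 2.7], [-1, 4.14], [0.28, 2.66], [-3.11, 3.11]. Speed limits (rad/s): [2.57, 2.57, 3.14, 3.14, 3.14, 3.14].

INTERFACE

Orientations are given as [roll, pitch, yaw] about the fixed x, y, z axes, in that order (R = Rz(yaw) Ry(pitch) Rx(roll)).
In Python, from plant import bot gives the robot as it stands. The module is installed in compiled form; this text tells all that it offers.
- The arm moves only by the shell command python3 -m handwheel 'ROWS' [OPENING]. ROWS is JSON, a list that holds one entry, the list of rows, each a list of 4 numbers: the shift along the tool's x, y, z in cm, then the turn about the tool's x in rad. A call has 1 to 8 rows; each row shifts and turns the commanded pose from where the row before left it, along the tool's axes as they then stand; what a row does not reach is not made up. A row lasts 1/12 s, in which the tool goes at most 41.7 mm and 7.16 degrees, less where a joint would pass 70% of its speed; a pose out of reach is approached as far as the arm can. A call is refused whole if a number of a shift passes 4.17 or a number of a turn 0.125, either way. A call with a gripper value outside its range is refused whole. OPENING is the opening, from 0 (shut) to 1 (fully open), set as the call begins (- or left out, the last holds). The fingers move at their own pace and stop on an object; the grip force is fixed at half the most. Time passes only in rows, so rows that do not move let the fingers close. It gives the time, the measured TCP pose, the force and the opening at its end, in the units of the state.
- bot.get_obs(): the state, without advancing time (a new reading comes with each control period).
- bot.capture(name): name is "scene" or "top" or "wrist"; returns (picture, depth): 420x560x3 uint8, red, green, blue; 420x560 float32, mm along the optical axis (not along the pixel's ray), 0 where there is no reading.
- bot.camera_model(name): a dict with "fx", "fy", "cx", "cy" (pixels), "dist_coeffs" ([k1, k2, p1, p2, k3] as OpenCV has them; the pictures are not rectified), "position" and "rotation" of the camera in the world. Camera axes: x right, y down, z forward; pixel columns grow to the right and rows downward; lengths in mm; the calibration is good to about 2 mm. A picture is of the moment at which its call begins: read the wrist's pose just before it. camera_model takes no time and is no camera call; for the wrist camera it gives the pose at the moment of the call.
- bot.close_job(): hands the job in, once; it reports no verdict.
Trained networks look in the newest picture that a camera, given by its name, has taken for a name from the list of things; names that differ only in an ending like _2 or _b are one class to them, and where a whole thing is asked for, a point or a joint stands for the part that bears it (a point fixed in the world has none). Each returns a list of dicts, best first, with "conf" (0 to 1); they miss things now and then, are a little off and sometimes report something else, mostly with a low value. They report only what shows in the picture. A call takes as long as a camera call. They do not tell look-alikes from the thing itself.
- bot.find_in(camera, label): "bbox" ([left, top, width, height] in pixels, round what is visible of it).
- bot.spot_point(camera, label): "point" ([column, row] in pixels: a listed point, or the origin of a listed thing).
The state is a dict: "time": time; "joint_positions": joint angles; "dq": joint speeds; "tau": joint torques, N m; "tool_pos": TCP position; "tcp_rot": TCP orientation; "contact_force": force on the tool from outside, world axes, zero at the start; "moment": the same for the moment, N m; "grip_width": finger opening in mm.
Only numpy, scipy, OpenCV 4.12 (cv2) and the standard library are available. Lean on these libraries where they do the work, as an engineer would, in place of code of your own. Each camera call takes 0.05 s, during which the arm holds its last target.

## Working session

There is one attempt and no reset: what is moved stays moved. The work goes in short steps, Python scripts to look and compute and a shell command to move; the robot and the scene stay as the last step left them, time stands still between calls to the robot, and variables do not carry over. Pictures are saved under pics/ and viewed, and the job is handed in when it is done.

```bash
mkdir -p pics
cat > h.py <<'E'
import numpy as np, cv2
from plant import bot
def cap(n,fn=None):
    im,d=bot.capture(n)
    if fn: cv2.imwrite('pics/'+fn,cv2.cvtColor(im,cv2.COLOR_RGB2BGR))
    return im,d
def cm(n):
    m=bot.camera_model(n)
    K=np.array([[m['fx'],0,m['cx']],[0,m['fy'],m['cy']],[0,0,1.]])
    return K,np.array(m['dist_coeffs'],float),np.array(m['position'],float),np.array(m['rotation'],float)
def ray(n,px,M=None):
    K,D,p,R=M or cm(n)
    q=cv2.undistortPoints(np.array(px,float).reshape(-1,1,2),K,D).reshape(-1,2)
    return p,(R@np.c_[q,np.ones(len(q))].T).T
def onz(n,px,z,M=None):
    p,r=ray(n,px,M); return p+r*((np.asarray(z)-p[2])/r[:,2])[:,None]
def proj(n,P,M=None):
    K,D,p,R=M or cm(n)
    return cv2.projectPoints(((np.atleast_2d(P)-p)@R).astype(float),np.zeros(3),np.zeros(3),K,D)[0].reshape(-1,2)
def cloud(n,d,M=None):
    K,D,p,R=M or cm(n)
    v,u=np.mgrid[0:420,0:560]
    q=cv2.undistortPoints(np.stack([u,v],-1).reshape(-1,1,2).astype(float),K,D).reshape(-1,2)
    P=(np.c_[q,np.ones(len(q))]*d.reshape(-1,1))@R.T+p
    P[d.reshape(-1)<=0]=np.nan
    return P.reshape(420,560,3)
E
python3 - <<'E'
from h import *
o=bot.get_obs();print(o)
print(bot.camera_model('top'));print(bot.camera_model('scene')['position'],bot.camera_model('wrist')['position'])
for n in('top','scene'):
    im,d=cap(n,n+'0.png'); np.save(n+'0.npy',d)
    for l in ['bottle_mid','jar_mid','tin_mid','block_mid','tray','mat','jig','stop_grip','mark']:
        s=bot.spot_point(n,l);print(n,l,[(np.round(x['point']).tolist(),round(x['conf'],2)) for x in s[:3]])
E
```

```text
{'time': 0.0, 'joint_positions': array([-1.27702902e+00,  3.42720663e-01,  1.52501516e+00, -8.67886871e-06,
        1.27539311e+00, -1.45982138e-01]), 'dq': array([ 5.11538680e-05, -1.44410104e-04,  1.65430058e-04, -8.14106641e-04,
       -1.19410196e-03,  9.42903682e-04]), 'tau': array([-5.21773145e-04, -4.31248462e+01, -2.44215560e+01,  7.16139749e-02,
        5.58968622e-02, -1.13845317e-04]), 'tool_pos': array([ 223.40677482, -474.64615457,  226.04667818]), 'tcp_rot': array([-1.71137647,  1.56926003,  1.86996816]), 'contact_force': array([-0.93289169, -0.31024734,  0.53733252]), 'moment': array([-0.02938555, -0.03773509, -0.01384397]), 'grip_width': 91.67731205451351}
{'fx': 440.23695993424224, 'fy': 440.23695993424224, 'cx': 282.87799686341504, 'cy': 204.6908105490687, 'dist_coeffs': array([-0.03908666,  0.        ,  0.        ,  0.        ,  0.        ]), 'position': array([ 449.8771852 ,   -1.85748033, 1069.49328998]), 'rotation': array([-3.05003518,  0.00408946, -1.59946392])}
[904.72064986 416.17212789 826.55843254] [ 283.39167405 -445.83353716  383.37543041]
top bottle_mid [([273.0, 204.0], 0.71)]
top jar_mid [([305.0, 185.0], 0.86)]
top tin_mid [([248.0, 182.0], 0.78)]
top block_mid [([352.0, 156.0], 0.96), ([197.0, 160.0], 0.88), ([275.0, 184.0], 0.72)]
top tray [([274.0, 192.0], 0.89)]
top mat []
top jig [([149.0, 228.0], 0.73)]
top stop_grip [([160.0, 203.0], 0.74)]
top mark [([132.0, 203.0], 0.41)]
scene bottle_mid [([292.0, 232.0], 0.94), ([374.0, 306.0], 0.44)]
scene jar_mid [([262.0, 225.0], 0.89)]
scene tin_mid [([290.0, 260.0], 0.91), ([395.0, 350.0], 0.52), ([294.0, 231.0], 0.26)]
scene block_mid [([214.0, 216.0], 0.96), ([313.0, 321.0], 0.9), ([275.0, 249.0], 0.7)]
scene tray [([279.0, 247.0], 0.86)]
scene mat [([221.0, 158.0], 0.72)]
scene jig [([398.0, 322.0], 0.91)]
scene stop_grip [([374.0, 304.0], 0.74), ([294.0, 231.0], 0.19)]
scene mark [([398.0, 352.0], 0.63)]
```

```bash
sed -i "s/np.array(m\['rotation'\],float)/Rotation.from_euler('xyz',m['rotation']).as_matrix()/; 1a from scipy.spatial.transform import Rotation" h.py; python3 -c "
import cv2
a=cv2.imread('pics/top0.png');cv2.imwrite('pics/top0b.png',cv2.resize(a,(800,600),interpolation=cv2.INTER_CUBIC))"
```

```text
(no output)
```

View pics/top0b.png

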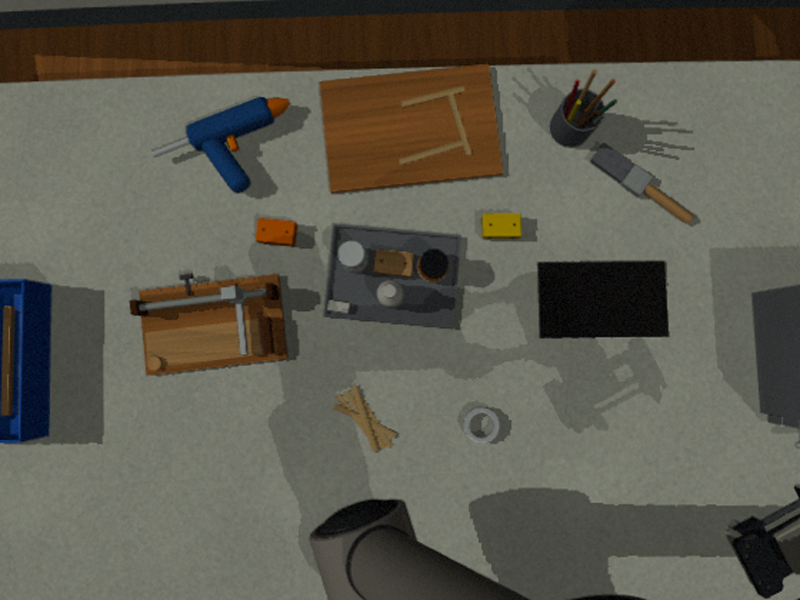

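View pics/scene0.png

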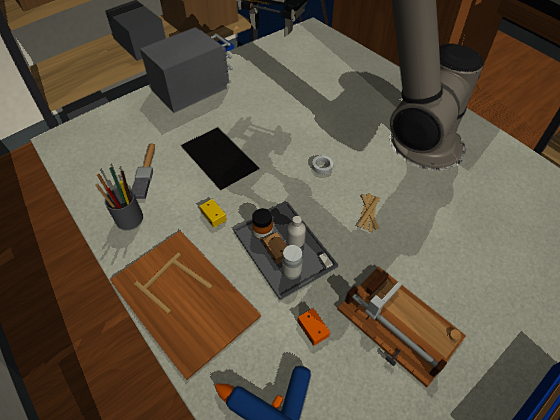

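```bash
cat >> h.py <<'E'
def tool():
    o=bot.get_obs(); R=Rotation.from_euler('xyz',o['tcp_rot']).as_matrix(); return np.array(o['tool_pos']),R,o
def ang(): 
    p,R,o=tool(); return np.arctan2(R[1,1],R[0,1])  # heading of jaw axis
def go(xyz,jaw=None,verbose=True):
    """shifts in tool axes (cm) to TCP xyz; jaw=wanted heading of jaw axis (mod pi)"""
    p,R,o=tool(); s=R.T@(np.array(xyz)-p)/10
    a=np.arctan2(R[1,1],R[0,1]); out=''
    if jaw is not None:
        dd=(jaw-a+np.pi/2)%np.pi-np.pi/2
        out=' turn about tool x: %.3f (or %.3f)'%(-dd if R[2,0]<0 else dd, (-dd+np.pi*np.sign(dd)))
    print('pos',p.round(1),'jaw',round(a,3),'q6',round(o['joint_positions'][5],3),'t',round(o['time'],2),'F',np.round(o['contact_force'],1),'w',round(o['grip_width'],1))
    print('shift cm (tool axes now)',s.round(2),out)
E
python3 - <<'E'
from h import *
p,R,o=tool();print(R.round(3))
for n in('top','scene'):
    d=np.load(n+'0.npy');C=cloud(n,d);np.save(n+'C.npy',C)
    print(n)
    for lo,hi,nm in[(88,96,'stop/bottle'),(76,87,'tin'),(62,74,'jar'),(55,60,'posts')]:
        m=(C[...,2]>lo)&(C[...,2]<hi)&(C[...,0]>400)&(C[...,0]<700)&(np.abs(C[...,1])<400)
        k,l,st,ce=cv2.connectedComponentsWithStats(m.astype(np.uint8))
        for i in range(1,k):
            if st[i,4]>12:
                P=C[l==i];print(nm,st[i,4],P.mean(0).round(1),P.min(0).round(1),P.max(0).round(1))
E
python3 - <<'E'
import cv2
a=cv2.imread('pics/top0.png')
cv2.imwrite('pics/z1.png',cv2.resize(a[180:275,85:205],(800,633),interpolation=cv2.INTER_CUBIC)[:600])
cv2.imwrite('pics/z2.png',cv2.resize(a[150:235,220:335],(800,591),interpolation=cv2.INTER_CUBIC))
E
```

```text
[[ 0.     0.426 -0.905]
 [-0.    -0.905 -0.426]
 [-1.     0.     0.   ]]
top
stop/bottle 169 [605.8  82.6  89.9] [586.3  64.8  88. ] [625.5 101.2  94.9]
stop/bottle 50 [543.3  24.2  93.7] [533.1  14.7  88.3] [553.1  32.9  96. ]
stop/bottle 94 [548.3 274.3  92.4] [538.1 262.6  88.2] [558.3 286.1  96. ]
tin 27 [590.8  75.8  80.5] [584.   62.9  76.3] [607.1  93.4  86.9]
jar 312 [589.1 -47.6  69.6] [566.8 -70.8  64.3] [611.3 -25.   73.9]
jar 151 [542.5  24.5  67.5] [523.8   6.   62.1] [563.2  43.1  73.8]
jar 14 [547.7 263.8  69.5] [539.4 262.3  62.4] [557.7 266.4  73.6]
posts 44 [554.4 217.5  57.7] [543.7 211.8  55.7] [564.8 223.5  60. ]
scene
stop/bottle 51 [542.1  23.5  93.9] [529.8  11.7  88.4] [551.3  32.4  96. ]
stop/bottle 189 [603.2  81.1  89.4] [583.1  61.4  88. ] [622.2 101.6  91.8]
stop/bottle 122 [546.4 275.3  92.4] [534.8 263.2  88.1] [557.  287.4  95.4]
tin 22 [545.9  27.6  81.6] [536.8  18.6  76.1] [550.5  32.1  86.4]
tin 61 [612.1  91.3  79.8] [590.2  66.   76.2] [623.8 102.4  86.7]
tin 37 [552.8 279.1  81.7] [536.9 265.7  76.2] [556.6 287.9  86.8]
jar 281 [587.1 -48.   69.5] [562.3 -73.7  62.1] [608.9 -26.   73.4]
jar 129 [546.3  27.9  67.6] [521.9   2.6  62.1] [561.7  42.2  74. ]
jar 53 [613.3  94.6  67.9] [592.4  75.9  62.1] [624.4 103.2  73.9]
jar 36 [553.6 277.7  67.8] [537.7 264.9  62.8] [556.5 287.9  73.7]
posts 23 [552.   36.5  57.3] [538.6  25.3  55. ] [561.5  45.   59.6]
posts 23 [615.2  94.2  57.3] [599.8  77.2  55.1] [624.1 103.5  59.8]
posts 61 [550.  218.2  57.9] [536.5 211.2  55. ] [561. 225.  60.]
```

View pics/z1.png

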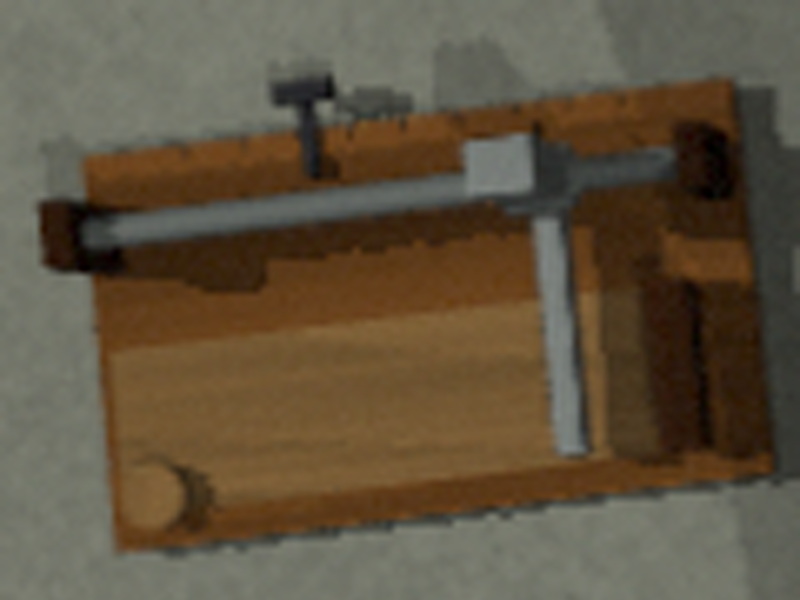

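View pics/z2.png

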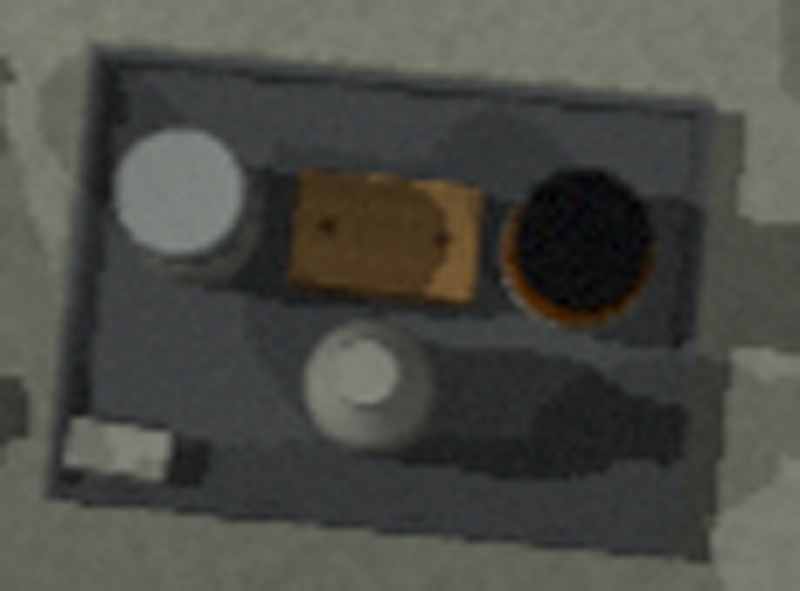

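Run:
```python
from h import *
print(cm('wrist')[0], cm('wrist')[3].round(2))
go((470,250,290),-1.45)
p=np.array([[132,203],[160,203]]);print(onz('top',p,[12,75]),onz('top',[[421,210],[149,228],[274,192],[275,184]],[4,0,0,19]))
```

```text
[[334.99369316   0.         275.42678554]
 [  0.         334.99369316 202.29911321]
 [  0.           0.           1.        ]] [[ 0.43 -0.88 -0.23]
 [-0.9  -0.41 -0.11]
 [ 0.    0.25 -0.97]]
pos [ 223.5 -475.1  226.8] jaw -1.131 q6 -0.146 t 1.0 F [-0.4  0.3  0.1] w 91.8
shift cm (tool axes now) [ -6.33 -55.11 -53.17]  turn about tool x: 0.319 (or -2.823)
[[561.81225629 365.70650528  12.        ]
 [553.26522928 279.39246319  75.        ]] [[ 525.05496167 -335.99698469    4.        ]
 [ 500.55472069  327.85584679    0.        ]
 [ 579.9528528    20.51619305    0.        ]
 [ 596.95525026   17.19348293   19.        ]]
```

```bash
python3 -m handwheel '[[[-0.3,-2.75,-2.65,0],[-0.3,-2.75,-2.65,0],[-0.3,-2.75,-2.65,0],[-0.3,-2.75,-2.65,0],[-0.3,-2.75,-2.65,0],[-0.3,-2.75,-2.65,0],[-0.3,-2.75,-2.65,0],[-0.3,-2.75,-2.65,0]]]' && python3 -m handwheel '[[[-0.3,-2.75,-2.65,0],[-0.3,-2.75,-2.65,0],[-0.3,-2.75,-2.65,0],[-0.3,-2.75,-2.65,0],[-0.3,-2.75,-2.65,0],[-0.3,-2.75,-2.65,0],[-0.3,-2.75,-2.65,0],[-0.3,-2.75,-2.65,0]]]'
python3 -c "
from h import *
go((470,250,290),-1.45)"
```

```text
time: 1.67
tool_pos: [321.8, -184.0, 251.1]
tcp_rot: [2.051, 1.57, -0.651]
contact_force: [1.5, -0.4, -0.0]
grip_width: 91.9
time: 2.33
tool_pos: [420.0, 105.7, 275.1]
tcp_rot: [2.521, 1.57, -0.18]
contact_force: [1.2, -0.0, 0.7]
grip_width: 91.8
pos [420.  105.7 275.1] jaw -1.131 q6 1.2 t 2.33 F [ 1.2 -0.   0.7] w 91.8
shift cm (tool axes now) [ -1.49 -10.93 -10.67]  turn about tool x: 0.319 (or -2.822)
```

```bash
python3 -m handwheel '[[[-0.3,-2.75,-2.65,0],[-0.3,-2.75,-2.65,0],[-0.3,-2.75,-2.65,0],[-0.3,-2.75,-2.65,0],[0,0,0,0.12],[0,0,0,0.12],[0,0,0,0.08]]]'
python3 - <<'E'
from h import *
go((470,250,290),-1.45)
M=cm('wrist');im,d=cap('wrist','w1.png');np.save('w1.npy',d)
import pickle;pickle.dump(M,open('w1.pkl','wb'))
for l in ['stop_grip','mark','jig']:
    for x in bot.spot_point('wrist',l)[:2]:print(l,np.round(x['point'],1),round(x['conf'],2))
E
```

```text
time: 2.92
tool_pos: [468.8, 249.1, 286.2]
tcp_rot: [0.455, 1.57, -2.571]
contact_force: [0.2, 0.1, -0.4]
grip_width: 91.9
pos [468.8 249.1 286.2] jaw -1.455 q6 1.8 t 2.92 F [ 0.2  0.1 -0.4] w 91.9
shift cm (tool axes now) [-0.38 -0.07 -0.12]  turn about tool x: -0.005 (or 3.136)
stop_grip [257.2 105.2] 0.71
mark [190.9  82.2] 0.57
jig [218.9 133.9] 0.63
```

View pics/w1.png

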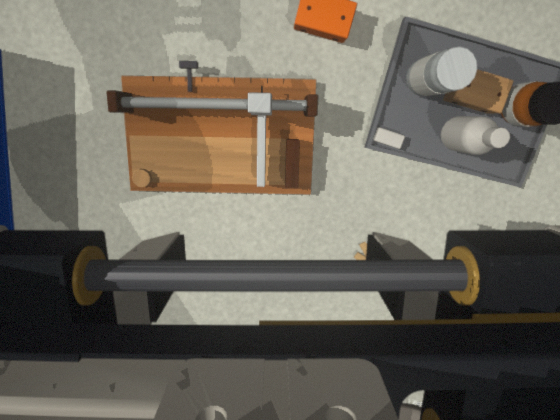

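Run:
```python
import cv2
a=cv2.imread('pics/w1.png')
cv2.imwrite('pics/z3.png',cv2.resize(a[50:205,105:325],(792,558),interpolation=cv2.INTER_CUBIC))
```

```text
(no output)
```

View pics/z3.png

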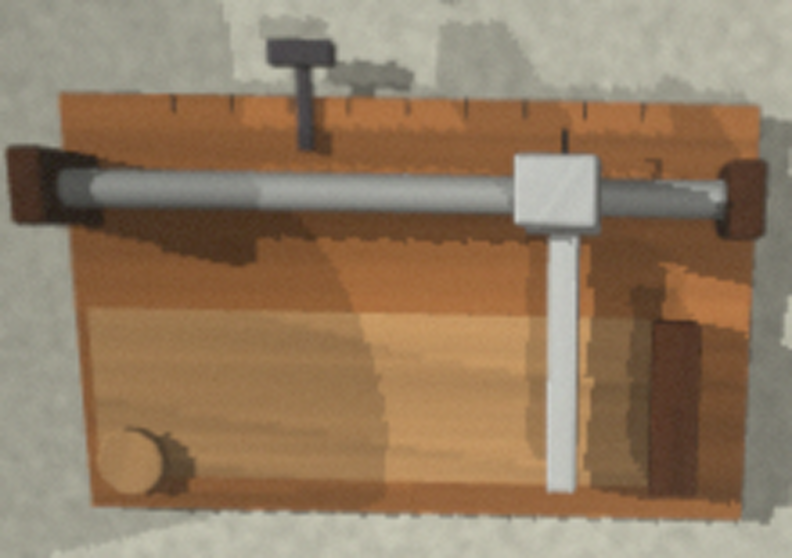

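```bash
cat > fit1.py <<'E'
from h import *
import pickle
from scipy.optimize import least_squares
M=pickle.load(open('w1.pkl','rb'))
u=lambda L:np.array(L,float)/3.6+[105-.36,50-.36]
cor=u([(62,93),(760,105),(93,506),(741,520)])
J=np.array([[72.5,120,12],[72.5,-120,12],[-72.5,120,12],[-72.5,-120,12]])
def W(q,P):
    c,s=np.cos(q[2]),np.sin(q[2]); P=np.atleast_2d(P)
    return np.c_[q[0]+c*P[:,0]-s*P[:,1],q[1]+s*P[:,0]+c*P[:,1],P[:,2]]
f=lambda q:(proj('wrist',W(q,J),M)-cor).ravel()
r=least_squares(f,[500,328,.1]);q=r.x;print('jig',q.round(4),'res',r.fun.round(2))
def inj(P):
    c,s=np.cos(q[2]),np.sin(q[2]);d=np.atleast_2d(P)-[q[0],q[1],0]
    return np.c_[c*d[:,0]+s*d[:,1],-s*d[:,0]+c*d[:,1],d[:,2]]
print('mark',inj(onz('wrist',u([(303,75),(305,100),(306,130),(306,148)]),14,M)).round(1))
print('mark tick xbar',inj(onz('wrist',u([(268,60),(334,60),(300,52)]),14,M)).round(1))
print('stop top',inj(onz('wrist',u([(514,154),(598,154),(514,228),(598,229)]),93,M)).round(1))
print('index tick',inj(onz('wrist',u([(565,132),(565,150)]),30,M)).round(1))
print('arm',inj(onz('wrist',u([(549,236),(579,236),(547,490),(575,490)]),37,M)).round(1))
print('endstop face top',inj(onz('wrist',u([(653,322),(650,494)]),34,M)).round(1))
print('stop world now',W(q,[40,inj(onz('wrist',u([(514,154),(598,154),(514,228),(598,229)]),93,M))[:,1].mean(),75]))
d=np.load('w1.npy');C=cloud('wrist',d,M)
k=inj(C.reshape(-1,3));g=lambda z0,z1,x0,x1,y0=-119,y1=119:k[(k[:,2]>z0)&(k[:,2]<z1)&(k[:,0]>x0)&(k[:,0]<x1)&(k[:,1]>y0)&(k[:,1]<y1)]
a=g(-40,400,-60,0,0,80);print('bed z',np.median(a[:,2]))
a=g(85,100,0,72);print('stop cloud',a.mean(0).round(1),a.min(0).round(1),a.max(0).round(1),len(a))
a=g(5,22,56,95,0,70);a=a[a[:,0]>76];print('mark crossbar',np.median(a,0),len(a),a.min(0),a.max(0))
pickle.dump(q,open('jig.pkl','wb'))
E
python3 fit1.py
```

```text
jig [5.013026e+02 3.250342e+02 9.430000e-02] res [-1.22 -0.41  0.95 -0.07 -0.37  0.45  0.64  0.34]
mark [[78.7 35.4 14. ]
 [70.7 35.  14. ]
 [61.  35.  14. ]
 [55.1 35.2 14. ]]
mark tick xbar [[83.2 47.  14. ]
 [83.6 24.8 14. ]
 [85.9 36.1 14. ]]
stop top [[ 49.4 -42.1  93. ]
 [ 49.9 -65.4  93. ]
 [ 29.4 -42.1  93. ]
 [ 29.7 -65.8  93. ]]
index tick [[ 60.7 -53.6  30. ]
 [ 55.  -53.7  30. ]]
arm [[ 27.5 -49.1  37. ]
 [ 27.7 -58.9  37. ]
 [-57.2 -49.1  37. ]
 [-57.  -58.7  37. ]]
endstop face top [[  0.3 -84.   34. ]
 [-58.5 -84.7  34. ]]
stop world now [[546.19249433 275.21837839  75.        ]]
bed z 11.771114575020022
stop cloud [ 40.3 -53.9  92.1] [ 30.4 -65.7  85.6] [ 50.3 -42.5  94.3] 480
mark crossbar [84.23217244 34.6693747  18.86339353] 174 [76.60228374 23.58151304 11.45278473] [88.90121342 45.85579682 21.05685496]
```

```bash
python3 -m handwheel '[[[0,0,0,0.022]]]'; python3 -c "
from h import *
go((546.2,275.2,62),-1.4765)"
```

```text
time: 3.2
tool_pos: [468.9, 248.1, 286.8]
tcp_rot: [2.65, 1.571, -0.393]
contact_force: [0.4, -0.7, -0.8]
grip_width: 91.7
pos [468.9 248.1 286.8] jaw -1.472 q6 1.814 t 3.2 F [ 0.4 -0.7 -0.8] w 91.7
shift cm (tool axes now) [22.48 -1.93 -7.95]  turn about tool x: 0.005 (or -3.137)
```

```bash
python3 -m handwheel '[[[2.8,-0.48,-2,0.005],[2.8,-0.48,-2,0],[2.8,-0.48,-2,0],[2.8,-0.48,-2,0],[3.2,0,0,0],[3.2,0,0,0],[3.2,0,0,0],[1.6,0,0,0]]]';python3 -c "
from h import *
go((546.2,275.2,62),-1.4765)"
```

```text
time: 3.87
tool_pos: [544.9, 273.8, 58.5]
tcp_rot: [0.266, 1.565, -2.783]
contact_force: [-0.2, 0.4, -0.5]
grip_width: 91.9
pos [544.9 273.8  58.5] jaw -1.478 q6 1.818 t 3.87 F [-0.2  0.4 -0.5] w 91.9
shift cm (tool axes now) [-0.35 -0.12 -0.14]  turn about tool x: -0.001 (or 3.140)
```

```bash
python3 -m handwheel '[[[-0.2,-0.1,-0.1,0],[0,0,0,0],[0,0,0,0],[0,0,0,0],[0,0,0,0],[0,0,0,0],[0,0,0,0],[0,0,0,0]]]' 0;python3 - <<'E'
from h import *
import pickle
q=pickle.load(open('jig.pkl','rb'));p,R,o=tool()
c,s=np.cos(q[2]),np.sin(q[2]);d=p[:2]-q[:2];y=-s*d[0]+c*d[1];print('jig xy',c*d[0]+s*d[1],y)
dy=34.9-y;go((p[0]-s*dy,p[1]+c*dy,p[2]),-1.4765)
E
```

```text
time: 4.53
tool_pos: [547.8, 276.0, 65.2]
tcp_rot: [-3.067, 1.57, 0.167]
contact_force: [-0.6, 0.3, 0.3]
grip_width: 43.2
jig xy 41.70365283228174 -53.15785414064738
pos [547.8 276.   65.2] jaw -1.478 q6 1.82 t 4.53 F [-0.6  0.3  0.3] w 43.2
shift cm (tool axes now) [ 0.   -8.81  0.01]  turn about tool x: -0.001 (or 3.140)
```

```bash
python3 -m handwheel '[[[0.2,0,0,0],[0,0,0,0],[0,0,0,0],[0,0,0,0],[0,0,0,0]]]' 0;python3 - <<'E'
from h import *
import pickle
q=pickle.load(open('jig.pkl','rb'));p,R,o=tool()
c,s=np.cos(q[2]),np.sin(q[2]);d=p[:2]-q[:2];y=-s*d[0]+c*d[1];print('jig xy',c*d[0]+s*d[1],y)
dy=34.9-y;go((p[0]-s*dy,p[1]+c*dy,p[2]),-1.4765)
E
```

```text
time: 4.95
tool_pos: [547.5, 275.8, 62.4]
tcp_rot: [0.502, 1.57, -2.547]
contact_force: [0.2, -0.1, -1.0]
grip_width: 24.1
jig xy 41.370475122554566 -53.33331806770965
pos [547.5 275.8  62.4] jaw -1.478 q6 1.82 t 4.95 F [ 0.2 -0.1 -1. ] w 24.1
shift cm (tool axes now) [-0.   -8.82  0.01]  turn about tool x: -0.001 (or 3.140)
```

```bash
python3 -m handwheel '[[[0,-1,0,0],[0,-1.8,0,0],[0,-1.8,0,0],[0,-1.8,0,0],[0,-1.4,0,0],[0,-1.05,0,0],[0,0,0,0],[0,0,0,0]]]';python3 - <<'E'
from h import *
import pickle
q=pickle.load(open('jig.pkl','rb'));p,R,o=tool()
c,s=np.cos(q[2]),np.sin(q[2]);d=p[:2]-q[:2];y=-s*d[0]+c*d[1];print('jig xy',c*d[0]+s*d[1],y)
dy=34.9-y;go((p[0]-s*dy,p[1]+c*dy,p[2]),-1.4765)
M=cm('wrist');im,d=cap('wrist','w2.png')
a=cv2.imread('pics/w2.png');print(proj('wrist',[540,366,40],M))
E
```

```text
time: 5.62
tool_pos: [539.1, 365.0, 62.4]
tcp_rot: [-1.293, 1.57, 1.943]
contact_force: [-0.1, 1.8, -3.6]
grip_width: 24.2
jig xy 41.43114554897698 36.17611798927352
pos [539.1 365.   62.4] jaw -1.477 q6 1.954 t 5.62 F [-0.1  1.8 -3.6] w 24.2
shift cm (tool axes now) [-0.    0.13 -0.  ]  turn about tool x: -0.001 (or 3.141)
[[274.84976552 234.88982714]]
```

View pics/w2.png

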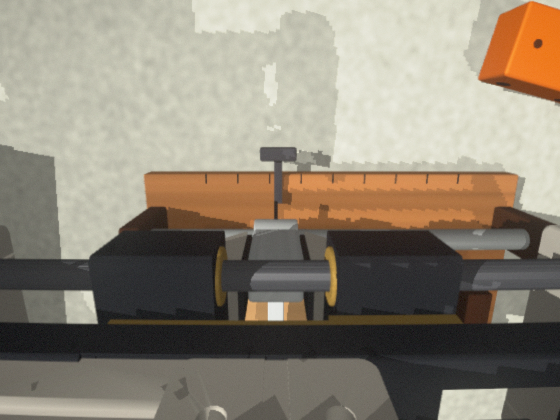

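Run:
```python
import cv2
a=cv2.imread('pics/w2.png')
cv2.imwrite('pics/z4.png',cv2.resize(a[140:240,210:340],(780,600),interpolation=cv2.INTER_CUBIC))
```

```text
(no output)
```

View pics/z4.png

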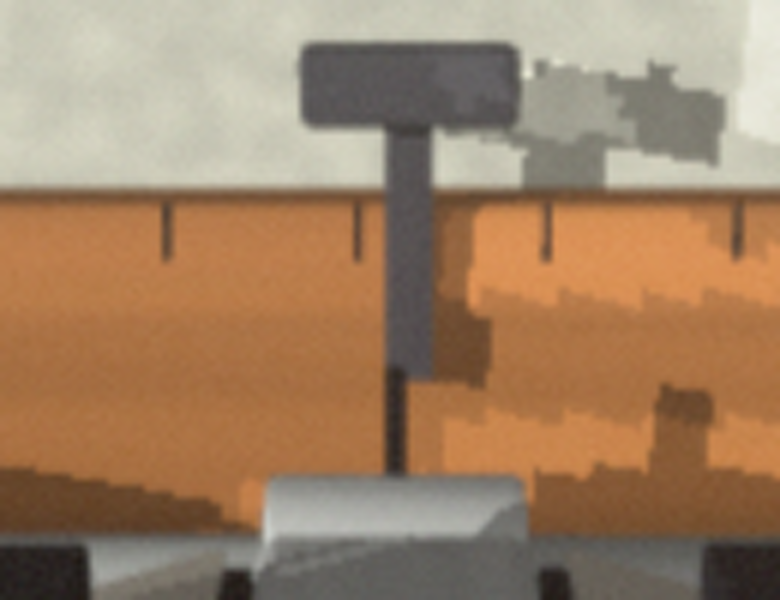

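```bash
python3 -m handwheel '[[[0,0.13,0,0],[0,0,0,0],[0,0,0,0]]]';python3 - <<'E'
from h import *
im,d=cap('wrist','w3.png')
a=cv2.imread('pics/w3.png')
cv2.imwrite('pics/z5.png',cv2.resize(a[140:240,210:340],(780,600),interpolation=cv2.INTER_CUBIC))
E
```

```text
time: 5.92
tool_pos: [539.4, 362.0, 62.4]
tcp_rot: [0.415, 1.57, -2.634]
contact_force: [-0.4, 0.6, -3.1]
grip_width: 23.8
```

View pics/z5.png

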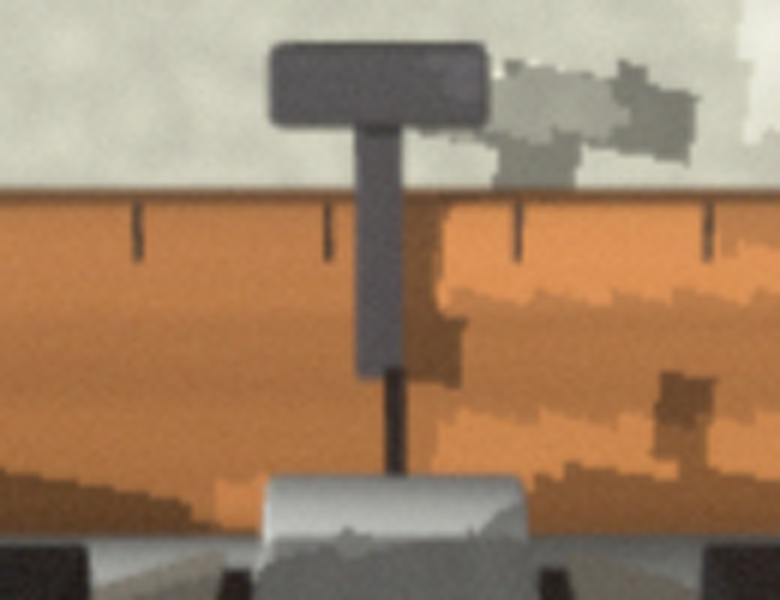

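```bash
python3 -m handwheel '[[[0,-0.14,0,0],[0,0,0,0],[0,0,0,0],[0,0,0,0],[0,0,0,0]]]';python3 - <<'E'
from h import *
im,d=cap('wrist','w4.png')
a=cv2.imread('pics/w4.png')
cv2.imwrite('pics/z6.png',cv2.resize(a[140:240,210:340],(780,600),interpolation=cv2.INTER_CUBIC))
E
```

```text
time: 6.38
tool_pos: [539.2, 363.9, 62.4]
tcp_rot: [0.599, 1.57, -2.45]
contact_force: [-3.0, -1.6, -5.0]
grip_width: 23.8
```

View pics/z6.png

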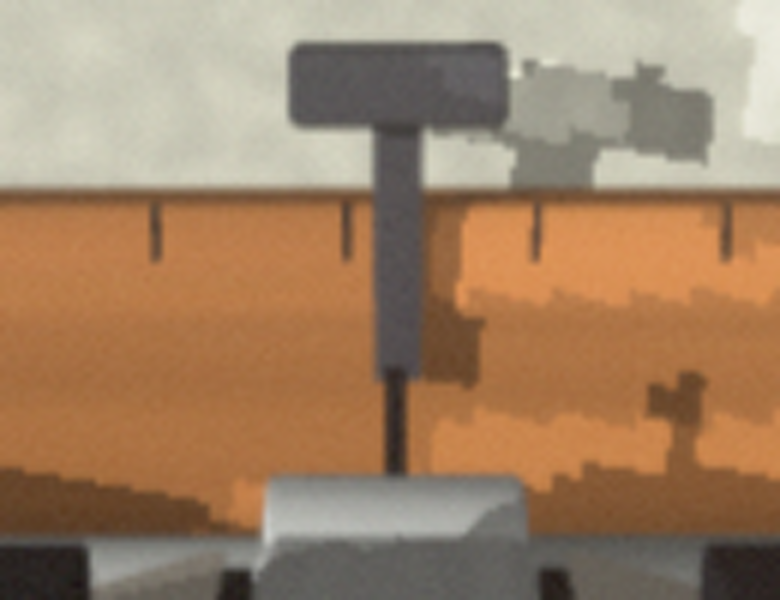

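```bash
python3 -m handwheel '[[[0,0,0,0],[0,0,0,0],[0,0,0,0],[-1,0,0,0],[-3,0,0,0],[-3.5,0,0,0],[-3.5,0,0,0],[-3.5,0,0,0]]]' 1;python3 - <<'E'
from h import *
go((500,15,240),1.44-np.pi)
E
```

```text
time: 7.1
tool_pos: [539.5, 364.3, 210.6]
tcp_rot: [-2.754, 1.569, 0.48]
contact_force: [0.9, 0.5, -0.2]
grip_width: 72.3
pos [539.5 364.3 210.6] jaw -1.478 q6 1.954 t 7.1 F [ 0.9  0.5 -0.2] w 72.3
shift cm (tool axes now) [-2.97 34.41  7.17]  turn about tool x: 0.224 (or -2.918)
```

```bash
python3 -m handwheel '[[[-0.3,3.8,0.8,0],[-0.3,3.8,0.8,0],[-0.3,3.8,0.8,0],[-0.3,3.8,0.8,0],[-0.3,3.8,0.8,0],[-0.3,3.8,0.8,0],[-0.3,3.8,0.8,0],[-0.3,3.8,0.8,0]]]' 1;python3 -m handwheel '[[[-0.6,4,0.8,0],[0,0,0,0.112],[0,0,0,0.112],[0,0,0,0],[0,0,0,0]]]' 1;python3 - <<'E'
from h import *
import pickle
go((500,15,240),1.44-np.pi)
M=cm('wrist');im,d=cap('wrist','w5.png');pickle.dump((M,d),open('w5.pkl','wb'))
for l in ['bottle_mid','jar_mid','tin_mid','block_mid','tray']:
    for x in bot.spot_point('wrist',l)[:2]:
        z={'bottle_mid':50,'jar_mid':37.5,'tin_mid':47,'block_mid':19,'tray':0}[l]
        print(l,np.round(x['point'],1),round(x['conf'],2),onz('wrist',[x['point']],z,M).round(1))
C=cloud('wrist',d,M)
for lo,hi,nm in[(92,98,'bottle'),(84,92,'tin'),(64,74,'jar'),(28,37,'block')]:
        m=(C[...,2]>lo)&(C[...,2]<hi)&(C[...,0]>500)&(C[...,0]<660)&(np.abs(C[...,1]-20)<110)
        k,l,st,ce=cv2.connectedComponentsWithStats(m.astype(np.uint8))
        for i in range(1,k):
            if st[i,4]>60:
                P=C[l==i];print(nm,st[i,4],P.mean(0).round(1),P.min(0).round(1),P.max(0).round(1),cv2.minEnclosingCircle(P[:,:2].astype(np.float32)),cv2.minAreaRect(P[:,:2].astype(np.float32)))
E
```

```text
time: 7.77
tool_pos: [503.7, 53.9, 233.3]
tcp_rot: [2.961, 1.568, -0.088]
contact_force: [0.3, -0.6, 0.4]
grip_width: 92.0
time: 8.18
tool_pos: [499.9, 14.9, 238.6]
tcp_rot: [-3.135, 1.569, -0.122]
contact_force: [-0.1, 0.3, -0.1]
grip_width: 92.3
pos [499.9  14.9 238.6] jaw -1.699 q6 1.575 t 8.18 F [-0.1  0.3 -0.1] w 92.3
shift cm (tool axes now) [-0.14 -0.01 -0.01]  turn about tool x: 0.003 (or -3.139)
bottle_mid [264.2 143.3] 0.73 [[540.8  21.7  50. ]]
bottle_mid [265.7  89. ] 0.37 [[593.2  13.1  50. ]]
jar_mid [329.9  87.5] 0.7 [[587.4 -51.9  37.5]]
tin_mid [199.7  87. ] 0.8 [[603.8  77.9  47. ]]
block_mid [265.9  89.4] 0.92 [[595.2  13.5  19. ]]
block_mid [74.9 59.6] 0.72 [[652.6 211.2  19. ]]
tray [264.9 109.2] 0.82 [[575.4  17.8   0. ]]
bottle 441 [541.6  22.5  94.3] [531.  12.  92.] [551.8  32.9  96.4] ((541.43994140625, 22.505647659301758), 10.685702323913574) ((541.5245971679688, 22.557838439941406), (20.53690528869629, 20.55766487121582), 24.338333129882812)
tin 1775 [603.4  81.1  88.2] [582.9  61.2  85.7] [623.6 101.5  90.8] ((603.1718139648438, 81.08491516113281), 20.607
[... 566 characters left out ...]
2026367)
jar 678 [543.1  21.4  68.1] [522.5   3.7  64. ] [560.8  41.   73.9] ((541.840087890625, 22.478267669677734), 19.36200714111328) ((541.4853515625, 22.546722412109375), (37.256446838378906, 37.70368576049805), 19.21945571899414)
block 2419 [595.1  15.9  32.2] [571.4 -17.9  28. ] [618.3  49.7  34.7] ((594.857666015625, 15.662939071655273), 36.7061882019043) ((595.0577392578125, 15.717662811279297), (63.919952392578125, 39.30589294433594), 81.7375717163086)
block 74 [579.  -29.6  32.5] [561.6 -46.7  29. ] [602.4 -23.6  36.9] ((581.9794311523438, -37.646785736083984), 22.34535026550293) ((579.3008422851562, -31.60807991027832), (44.69050598144531, 13.212250709533691), 23.920679092407227)
```

View pics/w5.png

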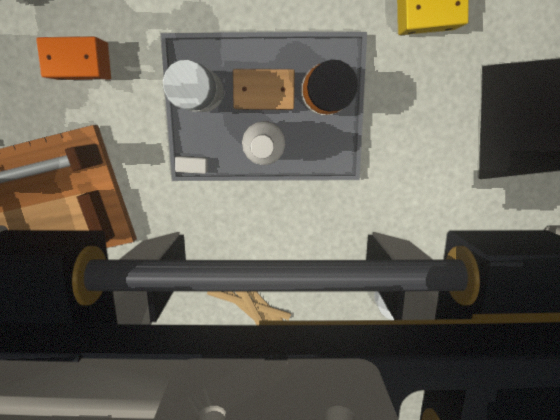

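Run:
```python
from h import *
go((541.5,22.5,36))
```

```text
pos [499.7  15.5 237.7] jaw -1.7 q6 1.578 t 8.48 F [ 0.2 -0.7 -0.2] w 91.6
shift cm (tool axes now) [20.17 -1.24 -4.06]
```

```bash
python3 -m handwheel '[[[2.5,-0.62,-2.03,0],[2.5,-0.62,-2.03,0],[3,0,0,0],[3,0,0,0],[3,0,0,0],[3,0,0,0],[2,0,0,0],[1,0,0,0]]]' 1;python3 - <<'E'
from h import *
go((541.5,22.5,36))
E
```

```text
time: 9.15
tool_pos: [539.8, 22.4, 34.7]
tcp_rot: [0.051, 1.566, 3.063]
contact_force: [-0.0, 0.1, 0.1]
grip_width: 92.1
pos [539.8  22.4  34.7] jaw -1.701 q6 1.601 t 9.15 F [-0.   0.1  0.1] w 92.1
shift cm (tool axes now) [-0.13 -0.03 -0.17]
```

```bash
python3 -m handwheel '[[[0,0,-0.1,0],[0,0,0,0],[0,0,0,0],[0,0,0,0],[0,0,0,0],[0,0,0,0],[0,0,0,0],[0,0,0,0]]]' 0;python3 -m handwheel '[[[0,0,0,0],[0,0,0,0]]]' 0
python3 - <<'E'
from h import *
go((525,-266,140))
d=np.load('topC.npy');im=cv2.imread('pics/top0.png')
# mat: dark pixels
m=(im.max(2)<18)&(np.abs(d[...,2]-4)<8)&(d[...,1]<-150)
P=d[m];print(len(P),cv2.minAreaRect(P[:,:2].astype(np.float32)),np.median(P,0))
E
```

```text
time: 9.82
tool_pos: [542.7, 21.8, 38.1]
tcp_rot: [3.102, 1.57, -0.171]
contact_force: [0.5, 1.7, 3.6]
grip_width: 42.9
time: 9.98
tool_pos: [542.7, 21.9, 38.1]
tcp_rot: [-3.137, 1.57, -0.127]
contact_force: [-1.9, 1.5, 3.7]
grip_width: 43.1
pos [542.7  21.9  38.1] jaw -1.702 q6 1.601 t 9.98 F [-1.9  1.5  3.7] w 43.1
shift cm (tool axes now) [-10.19  28.77  -2.02] 
3816 ((661.2754516601562, -341.3267822265625), (218.5172882080078, 394.6578369140625), 88.64089965820312) [ 525.585243   -334.34049086    3.17516529]
```

```bash
python3 -m handwheel '[[[-1.5,0,0,0],[-3,0,0,0],[-3.3,0,0,0],[-2,2.3,-0.2,0],[-0.5,3.6,-0.25,0],[0,3.8,-0.25,0],[0,3.8,-0.25,0],[0,3.8,-0.25,0]]]';python3 - <<'E'
from h import *
go((525,-263,50))
E
```

```text
time: 10.65
tool_pos: [531.3, -152.7, 140.7]
tcp_rot: [1.201, 1.571, -2.071]
contact_force: [-0.0, -0.2, -1.1]
grip_width: 43.2
pos [ 531.3 -152.7  140.7] jaw -1.701 q6 1.283 t 10.65 F [-0.  -0.2 -1.1] w 43.2
shift cm (tool axes now) [ 9.07 11.02 -0.81]
```

```bash
python3 -m handwheel '[[[0,3.6,-0.27,0],[0,3.6,-0.27,0],[1.5,2.6,-0.27,0],[2.5,1.2,0,0],[3,0,0,0],[2,0,0,0],[0,0,0,0],[0,0,0,0]]]';python3 - <<'E'
from h import *
go((525,-263,37.5))
E
```

```text
time: 11.32
tool_pos: [524.7, -261.0, 49.8]
tcp_rot: [-0.428, 1.568, 2.582]
contact_force: [0.2, 0.6, -0.1]
grip_width: 43.2
pos [ 524.7 -261.    49.8] jaw -1.702 q6 1.11 t 11.32 F [ 0.2  0.6 -0.1] w 43.2
shift cm (tool axes now) [ 1.23  0.2  -0.06]
```

```bash
python3 -m handwheel '[[[0.6,0.2,0,0],[0.4,0,0,0],[0.2,0,0,0],[0.05,0,0,0],[0,0,0,0]]]';python3 - <<'E'
from h import *
go((525,-263,37))
E
```

```text
time: 11.73
tool_pos: [525.4, -263.3, 38.6]
tcp_rot: [2.585, 1.57, -0.687]
contact_force: [0.0, 1.3, -0.6]
grip_width: 42.9
pos [ 525.4 -263.3   38.6] jaw -1.702 q6 1.107 t 11.73 F [ 0.   1.3 -0.6] w 42.9
shift cm (tool axes now) [ 0.16 -0.03  0.04]
```

```bash
python3 -m handwheel '[[[0.12,0,0,0],[0.05,0,0,0],[0,0,0,0]]]'
```

```text
time: 11.98
tool_pos: [525.5, -263.4, 37.1]
tcp_rot: [2.665, 1.57, -0.608]
contact_force: [-0.7, -0.2, 3.1]
grip_width: 43.2
```

```bash
python3 -m handwheel '[[[0,0,0,0],[0,0,0,0],[0,0,0,0],[0,0,0,0],[-1.5,0,0,0],[-3,0,0,0],[-3.5,0,0,0],[-3.5,0,0,0]]]' 1; python3 -m handwheel '[[[-2,0,0,-0.12],[0,0,0,-0.12],[0,0,0,-0.12],[0,0,0,-0.12],[0,0,0,-0.12],[0,0,0,-0.12],[0,0,0,-0.12],[0,0,0,-0.12]]]'; python3 -m handwheel '[[[0,0,0,-0.12],[0,0,0,-0.12],[0,0,0,-0.12],[0,0,0,-0.12],[0,0,0,-0.12],[0,0,0,0]]]';python3 - <<'E'
from h import *
cap('wrist','w6.png')
go((587.1,-49.2,130),-.13)
E
```

```text
time: 12.65
tool_pos: [524.6, -263.0, 152.2]
tcp_rot: [-0.415, 1.569, 2.595]
contact_force: [0.2, -0.1, 0.1]
grip_width: 89.5
time: 13.32
tool_pos: [525.1, -263.3, 171.4]
tcp_rot: [-1.133, 1.571, 2.843]
contact_force: [-0.1, 0.8, -0.1]
grip_width: 91.8
time: 13.82
tool_pos: [525.1, -263.3, 171.4]
tcp_rot: [-1.612, 1.571, 2.962]
contact_force: [-0.5, 0.4, -0.2]
grip_width: 91.5
pos [ 525.1 -263.3  171.4] jaw -0.144 q6 -0.451 t 13.87 F [-0.1  0.3  0.7] w 92.0
shift cm (tool axes now) [  4.14   3.06 -22.08]  turn about tool x: -0.014 (or 3.127)
```

View pics/w6.png

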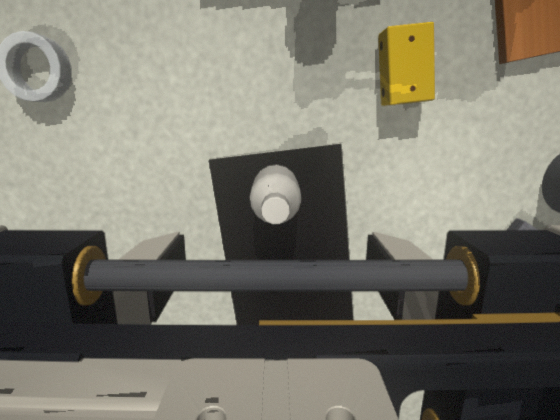

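```bash
python3 -m handwheel '[[[0,0.5,-3.7,-0.014],[0,0.5,-3.7,0],[0,0.5,-3.7,0],[0,0.5,-3.7,0],[0,0.5,-3.7,0],[2,0.5,-3.6,0],[3,0,0,0],[0,0,0,0]]]';python3 - <<'E'
from h import *
go((587.1,-49.2,28),-.13)
E
```

```text
time: 14.53
tool_pos: [580.9, -45.3, 116.7]
tcp_rot: [-1.64, 1.562, 2.945]
contact_force: [-1.9, -0.7, -0.3]
grip_width: 91.5
pos [580.9 -45.3 116.7] jaw -0.128 q6 -0.081 t 14.53 F [-1.9 -0.7 -0.3] w 91.5
shift cm (tool axes now) [8.86 0.74 0.31]  turn about tool x: 0.002 (or -3.140)
```

```bash
python3 -m handwheel '[[[2,0.1,0,0],[2,0.1,0.1,0],[2,0,0,0],[0,0,0,0],[0,0,0,0]]]';python3 - <<'E'
from h import *
go((587.1,-49.2,28),-.13)
E
```

```text
time: 14.95
tool_pos: [585.1, -50.3, 61.7]
tcp_rot: [-1.49, 1.569, 3.091]
contact_force: [0.1, -0.3, 0.3]
grip_width: 91.9
pos [585.1 -50.3  61.7] jaw -0.131 q6 -0.085 t 14.95 F [ 0.1 -0.3  0.3] w 91.9
shift cm (tool axes now) [ 3.37  0.19 -0.14]  turn about tool x: -0.001 (or 3.141)
```

```bash
python3 -m handwheel '[[[1.5,0.1,0,0],[1.2,0.05,-0.1,0],[0.5,0,0,0],[0,0,0,0]]]'; python3 -m handwheel '[[[0,0,0,0],[0,0,0,0],[0,0,0,0],[0,0,0,0],[0,0,0,0],[0,0,0,0],[0,0,0,0],[0,0,0,0]]]' 0;python3 - <<'E'
from h import *
go((525,-335,140),-.13)
E
```

```text
time: 15.28
tool_pos: [586.6, -48.7, 29.0]
tcp_rot: [-1.586, 1.569, 2.998]
contact_force: [0.3, 0.1, -1.1]
grip_width: 91.3
time: 15.95
tool_pos: [587.2, -48.6, 29.7]
tcp_rot: [1.264, 1.57, -0.435]
contact_force: [0.2, 0.1, 0.9]
grip_width: 50.8
pos [587.2 -48.6  29.7] jaw -0.128 q6 -0.084 t 15.95 F [0.2 0.1 0.9] w 50.8
shift cm (tool axes now) [-11.03  -2.51  29.2 ]  turn about tool x: 0.002 (or -3.140)
```

```bash
python3 -m handwheel '[[[0,0,0,0],[-1.5,0,0,0],[-3,0,0,0],[-3.3,0,0,0],[-3,-0.2,2,0],[-0.5,-0.35,3.8,0],[0,-0.35,3.8,0],[0,-0.35,3.8,0]]]';python3 -m handwheel '[[[0,-0.35,3.8,0],[0,-0.35,3.8,0],[0,-0.35,3.8,0],[0,-0.2,3,0],[0,0,1,0],[0,0,0,0],[0,0,0,0]]]';python3 - <<'E'
from h import *
go((525,-335,28.7),-.13)
E
```

```text
time: 16.62
tool_pos: [557.4, -180.9, 143.3]
tcp_rot: [1.183, 1.569, -0.514]
contact_force: [0.7, 0.2, -1.1]
grip_width: 50.5
time: 17.2
tool_pos: [525.3, -330.5, 141.9]
tcp_rot: [-2.5, 1.569, 2.083]
contact_force: [-0.4, 0.6, -1.3]
grip_width: 50.6
pos [ 525.3 -330.5  141.9] jaw -0.129 q6 -0.556 t 17.2 F [-0.4  0.6 -1.3] w 50.6
shift cm (tool axes now) [11.32  0.04  0.47]  turn about tool x: 0.001 (or -3.141)
```

```bash
python3 -m handwheel '[[[2,0,0.3,0],[3,0,0.15,0],[3,0,0,0],[2,0,0,0],[0.7,0,0,0],[0.2,0,0,0],[0,0,0,0],[0,0,0,0]]]';python3 - <<'E'
from h import *
go((525,-335,28.7),-.13)
E
```

```text
time: 17.87
tool_pos: [526.1, -335.4, 35.2]
tcp_rot: [1.034, 1.568, -0.664]
contact_force: [0.3, -0.5, -1.9]
grip_width: 50.4
pos [ 526.1 -335.4   35.2] jaw -0.127 q6 -0.563 t 17.87 F [ 0.3 -0.5 -1.9] w 50.4
shift cm (tool axes now) [ 0.65 -0.12 -0.03]  turn about tool x: 0.003 (or -3.139)
```

```bash
python3 -m handwheel '[[[0.35,0,0,0],[0.15,0,0,0],[0.1,0,0,0],[0.05,0,0,0],[0,0,0,0]]]'
```

```text
time: 18.28
tool_pos: [525.4, -335.7, 28.6]
tcp_rot: [1.07, 1.569, -0.629]
contact_force: [-1.2, 2.1, 6.9]
grip_width: 50.4
```

```bash
python3 -m handwheel '[[[0,0,0,0],[0,0,0,0],[0,0,0,0],[0,0,0,0],[-1.5,0,0,0],[-3,0,0,0],[-3.5,0,0,0],[-3.5,0,0,0]]]' 1
python3 - <<'E'
from h import *
cap('wrist','w7.png')
go((603.3,81.2,145),-.13)
E
```

```text
time: 18.95
tool_pos: [524.5, -335.1, 142.6]
tcp_rot: [-2.118, 1.569, 2.466]
contact_force: [1.1, -0.7, 0.6]
grip_width: 91.5
pos [ 527.6 -337.6  151.1] jaw -0.128 q6 -0.563 t 19.0 F [ 1.7 -1.3  5.5] w 91.6
shift cm (tool axes now) [  0.37   2.16 -42.5 ]  turn about tool x: 0.002 (or -3.140)
```

View pics/w7.png

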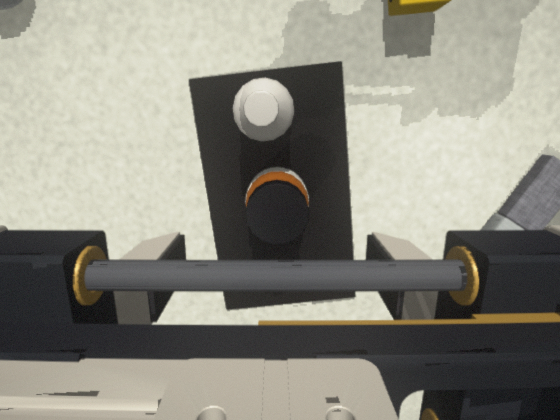

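Jar (≈277,205) and bottle (≈262,108) stand on the mat. On to the tin.

```bash
python3 -m handwheel '[[[0,0.2,-3.9,0],[0,0.2,-3.9,0],[0,0.2,-3.9,0],[0,0.2,-3.9,0],[0,0.2,-3.9,0],[0,0.2,-3.9,0],[0,0.2,-3.9,0],[0,0.2,-3.9,0]]]' 1;python3 -m handwheel '[[[0,0.2,-3.9,0],[0,0.2,-3.9,0],[0,0.2,-3,0],[0,0,0,0],[0,0,0,0]]]'
python3 - <<'E'
from h import *
go((603.3,81.2,36),-.13)
E
```

```text
time: 19.67
tool_pos: [580.8, -26.2, 141.9]
tcp_rot: [1.241, 1.57, -0.458]
contact_force: [0.9, 0.8, 0.6]
grip_width: 91.5
time: 20.08
tool_pos: [600.3, 79.9, 141.5]
tcp_rot: [-0.715, 1.57, -2.411]
contact_force: [-0.6, 0.4, 0.1]
grip_width: 92.2
pos [600.3  79.9 141.5] jaw -0.125 q6 0.131 t 20.08 F [-0.6  0.4  0.1] w 92.2
shift cm (tool axes now) [10.55  0.28 -0.17]  turn about tool x: 0.005 (or -3.136)
```

```bash
python3 -m handwheel '[[[2.5,0.25,-0.15,0.005],[3,0,0,0],[3,0,0,0],[1.5,0,0,0],[0.5,0,0,0],[0,0,0,0]]]' 1;python3 -m handwheel '[[[0,0,0,0],[0,0,0,0],[0,0,0,0],[0,0,0,0],[0,0,0,0],[0,0,0,0],[0,0,0,0],[0,0,0,0]]]' 0;python3 -m handwheel '[[[0,0,0,0],[0,0,0,0]]]';  python3 - <<'E'
from h import *
go((525,-406,150),-.13)
E
```

```text
time: 20.58
tool_pos: [602.2, 78.0, 35.6]
tcp_rot: [-1.319, 1.568, -3.024]
contact_force: [-0.2, 0.7, 1.0]
grip_width: 91.9
time: 21.25
tool_pos: [603.2, 79.5, 37.1]
tcp_rot: [1.472, 1.57, -0.232]
contact_force: [-0.1, 0.5, -0.8]
grip_width: 43.3
time: 21.42
tool_pos: [603.2, 79.5, 37.1]
tcp_rot: [1.339, 1.571, -0.365]
contact_force: [0.3, 0.4, 0.0]
grip_width: 43.5
pos [603.2  79.5  37.1] jaw -0.133 q6 0.138 t 21.42 F [0.3 0.4 0. ] w 43.5
shift cm (tool axes now) [-11.28  -1.31  49.16]  turn about tool x: -0.003 (or 3.139)
```

```bash
python3 -m handwheel '[[[-1.5,0,0,0],[-3,0,0,0],[-3.5,0,0,0],[-3.3,-0.1,2,0],[0,-0.1,3.8,0],[0,-0.1,3.8,0],[0,-0.1,3.8,0],[0,-0.1,3.8,0]]]';python3 -m handwheel '[[[0,-0.1,3.8,0],[0,-0.1,3.8,0],[0,-0.1,3.8,0],[0,-0.1,3.8,0],[0,-0.1,3.8,0],[0,-0.1,3.8,0],[0,-0.1,3.8,0],[0,-0.1,3,0]]]';python3 -m handwheel '[[[0,0,2,0],[0,0,0,0],[0,0,0,0]]]'
python3 - <<'E'
from h import *
go((525,-406,36.5),-.13)
E
```

```text
time: 22.08
tool_pos: [574.6, -91.7, 150.0]
tcp_rot: [-0.971, 1.571, -2.674]
contact_force: [0.1, 0.3, -1.5]
grip_width: 43.3
time: 22.75
tool_pos: [527.0, -385.4, 149.6]
tcp_rot: [-1.059, 1.57, -2.764]
contact_force: [0.7, -0.9, -1.4]
grip_width: 43.5
time: 23.0
tool_pos: [524.7, -403.3, 149.1]
tcp_rot: [-2.333, 1.569, 2.244]
contact_force: [-0.4, 0.9, -2.2]
grip_width: 43.4
pos [ 524.7 -403.3  149.1] jaw -0.135 q6 -0.636 t 23.0 F [-0.4  0.9 -2.2] w 43.4
shift cm (tool axes now) [11.26  0.08  0.28]  turn about tool x: -0.005 (or 3.136)
```

```bash
python3 -m handwheel '[[[2,0,0.2,0],[3,0,0,0],[3,0,0,0],[2,0,0,0],[0.7,0,0,0],[0,0,0,0],[0,0,0,0]]]'
python3 - <<'E'
from h import *
go((525,-406,36.5),-.13)
E
```

```text
time: 23.58
tool_pos: [526.0, -404.0, 43.9]
tcp_rot: [1.036, 1.57, -0.667]
contact_force: [0.1, 0.3, -1.2]
grip_width: 43.4
pos [ 526.  -404.    43.9] jaw -0.132 q6 -0.639 t 23.58 F [ 0.1  0.3 -1.2] w 43.4
shift cm (tool axes now) [ 0.74 -0.07  0.21]  turn about tool x: -0.002 (or 3.140)
```

```bash
python3 -m handwheel '[[[0.4,0,0.1,0],[0.2,0,0.1,0],[0.1,0,0,0],[0.05,0,0,0],[0,0,0,0]]]'
```

```text
time: 24.0
tool_pos: [525.1, -406.8, 36.1]
tcp_rot: [0.866, 1.57, -0.838]
contact_force: [-0.2, 0.7, 0.0]
grip_width: 43.1
```

```bash
python3 -m handwheel '[[[0.07,0,0,0],[0.03,0,0,0],[0,0,0,0]]]'
```

```text
time: 24.25
tool_pos: [525.2, -406.8, 36.1]
tcp_rot: [0.774, 1.569, -0.93]
contact_force: [-1.8, 2.2, 7.0]
grip_width: 43.3
```

```bash
python3 -m handwheel '[[[0,0,0,0],[0,0,0,0],[0,0,0,0],[0,0,0,0],[-1.5,0,0,0],[-3,0,0,0],[-3.5,0,0,0],[-3.5,0,0,0]]]' 1
python3 - <<'E'
from h import *
cap('wrist','w8.png')
go((595,15.8,130),-.14)
E
```

```text
time: 24.92
tool_pos: [524.5, -406.1, 150.0]
tcp_rot: [-2.19, 1.569, 2.389]
contact_force: [1.8, -0.7, -0.2]
grip_width: 89.9
pos [ 527.3 -408.6  159. ] jaw -0.133 q6 -0.641 t 24.97 F [ 1.4 -1.8  5.6] w 91.2
shift cm (tool axes now) [  2.62   1.06 -42.99]  turn about tool x: 0.007 (or -3.134)
```

View pics/w8.png

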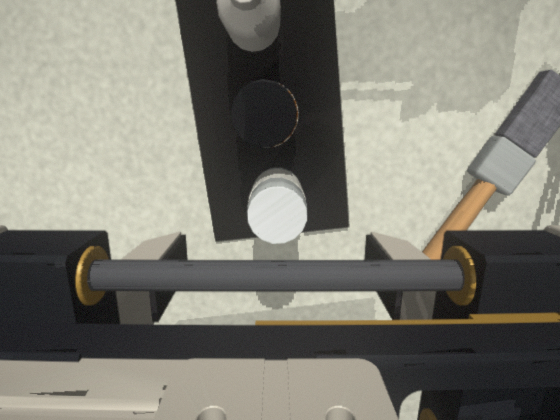

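```bash
python3 -m handwheel '[[[0,0.1,-3.9,0],[0,0.1,-3.9,0],[0,0.1,-3.9,0],[0,0.1,-3.9,0],[0,0.1,-3.9,0],[0,0.1,-3.9,0],[0,0.1,-3.9,0],[0,0.1,-3.9,0]]]' 0.65;python3 -m handwheel '[[[0,0.1,-3.9,0],[0,0.1,-3.9,0],[0,0,-3,0],[0,0,0,0],[0,0,0,0]]]'
python3 - <<'E'
from h import *
go((595,15.8,10),-.14)
import pickle
M=cm('wrist');im,d=cap('wrist','w9.png');pickle.dump((M,d),open('w9.pkl','wb'))
E
```

```text
time: 25.63
tool_pos: [574.3, -96.5, 149.4]
tcp_rot: [1.209, 1.571, -0.495]
contact_force: [0.7, 1.3, -0.1]
grip_width: 59.6
time: 26.05
tool_pos: [590.6, 10.1, 149.2]
tcp_rot: [-0.093, 1.571, -1.794]
contact_force: [-0.1, -0.9, 0.6]
grip_width: 59.5
pos [590.6  10.1 149.2] jaw -0.13 q6 0.017 t 26.05 F [-0.1 -0.9  0.6] w 59.5
shift cm (tool axes now) [13.92  0.36 -0.63]  turn about tool x: 0.010 (or -3.131)
```

View pics/w9.png

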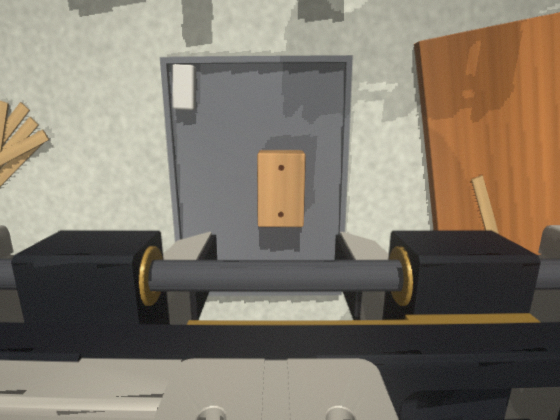

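Run:
```python
from h import *
import pickle
M,d=pickle.load(open('w9.pkl','rb'));C=cloud('wrist',d,M)
m=(C[...,2]>28)&(C[...,2]<38)&(C[...,0]>560)&(C[...,0]<630)&(np.abs(C[...,1]-16)<45);m[235:]=0
P=C[m];print(len(P),P.mean(0),cv2.minAreaRect(P[:,:2].astype(np.float32)))
# far rim
m=(C[...,2]>8)&(C[...,2]<14)&(C[...,0]>480)&(C[...,0]<680)&(np.abs(C[...,1]-16)<25);print(C[m].min(0),C[m].max(0))
p=proj('wrist',[[595,15.8,33]],M);print(p)
```

```text
3491 [595.44699462  17.34781521  32.32286802] ((595.3602905273438, 16.240449905395508), (63.31461715698242, 40.013282775878906), 82.14966583251953)
[491.50313591  -8.80386929   8.00832289] [658.61665821  40.98878138  12.77405152]
[[280.32839403 191.39405836]]
```

```bash
python3 -m handwheel '[[[3,0.4,-0.6,0.01],[3,0,0,0],[3,0,0,0],[2.5,0,0,0],[1,0,0,0],[0,0,0,0],[0,0,0,0]]]'
python3 - <<'E'
from h import *
go((595.3,16,10),-.138)
E
```

```text
time: 26.68
tool_pos: [595.7, 12.8, 25.0]
tcp_rot: [1.022, 1.57, -0.693]
contact_force: [0.7, -0.9, 0.8]
grip_width: 59.6
pos [595.7  12.8  25. ] jaw -0.144 q6 0.038 t 26.68 F [ 0.7 -0.9  0.8] w 59.6
shift cm (tool axes now) [ 1.5  -0.09 -0.31]  turn about tool x: -0.006 (or 3.135)
```

```bash
python3 -m handwheel '[[[0.7,0,-0.2,0],[0.6,0,-0.1,0],[0.1,0,0,0],[0,0,0,0]]]';python3 -m handwheel '[[[0,0,0,0],[0,0,0,0],[0,0,0,0],[0,0,0,0],[0,0,0,0],[0,0,0,0]]]' 0
python3 - <<'E'
from h import *
import pickle
q=pickle.load(open('jig.pkl','rb'));c,s=np.cos(q[2]),np.sin(q[2])
X,Y=-30,-28;t=(q[0]+c*X-s*Y,q[1]+s*X+c*Y);print(t)
go((t[0],t[1],120),q[2])
E
```

```text
time: 27.02
tool_pos: [595.7, 17.0, 10.6]
tcp_rot: [0.438, 1.571, -1.276]
contact_force: [0.7, 0.4, -0.1]
grip_width: 59.6
time: 27.52
tool_pos: [596.0, 16.8, 10.8]
tcp_rot: [1.487, 1.57, -0.227]
contact_force: [-0.0, 0.4, 2.3]
grip_width: 39.6
(np.float64(474.0722495838275), np.float64(294.3338539242946))
pos [596.   16.8  10.8] jaw -0.143 q6 0.043 t 27.52 F [-0.   0.4  2.3] w 39.6
shift cm (tool axes now) [-10.93 -16.01 -25.73]  turn about tool x: -0.237 (or 2.904)
```

```bash
python3 -m handwheel '[[[-1.5,0,0,0],[-3,0,0,0],[-3.3,0,0,0],[-3.2,0,0,0],[0,-1.9,-3.1,0],[0,-1.9,-3.1,0],[0,-1.9,-3.1,0],[0,-1.9,-3.1,0]]]'; python3 -m handwheel '[[[0,-1.9,-3.1,0],[0,-1.9,-3.1,0],[0,-1.9,-3.1,0],[0,-1.9,-3.1,0],[0,-0.8,-1,0],[0,0,0,-0.12],[0,0,0,-0.117],[0,0,0,0]]]'
python3 - <<'E'
from h import *
import pickle
go((474.1,294.3,30),.0943)
M=cm('wrist');im,d=cap('wrist','w10.png');pickle.dump((M,d),open('w10.pkl','wb'))
E
```

```text
time: 28.18
tool_pos: [537.3, 151.5, 120.6]
tcp_rot: [1.707, 1.571, -0.008]
contact_force: [1.6, 0.2, -0.4]
grip_width: 40.0
time: 28.85
tool_pos: [473.8, 295.1, 120.3]
tcp_rot: [-0.686, 1.57, -2.158]
contact_force: [-0.1, -0.1, -0.9]
grip_width: 39.8
pos [473.8 295.1 120.3] jaw 0.099 q6 0.321 t 28.85 F [-0.1 -0.1 -0.9] w 39.8
shift cm (tool axes now) [9.03 0.02 0.07]  turn about tool x: 0.005 (or -3.137)
```

View pics/w10.png

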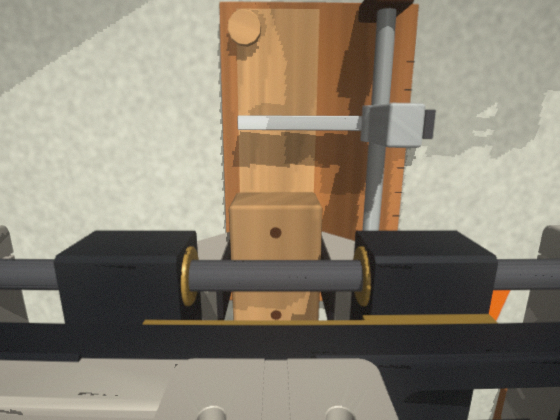

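```bash
python3 -m handwheel '[[[2,0,0,0.005],[3,0,0,0],[2.5,0,0,0],[1.2,0,0,0],[0.3,0,0,0],[0,0,0,0],[0,0,0,0]]]'
python3 - <<'E'
from h import *
go((474.1,294.3,17.8),.0943)
E
```

```text
time: 29.48
tool_pos: [474.9, 295.0, 31.2]
tcp_rot: [1.822, 1.57, 0.338]
contact_force: [0.3, 0.2, -0.3]
grip_width: 39.6
pos [474.9 295.   31.2] jaw 0.087 q6 0.332 t 29.48 F [ 0.3  0.2 -0.3] w 39.6
shift cm (tool axes now) [ 1.34 -0.09  0.06]  turn about tool x: -0.007 (or 3.134)
```

```bash
python3 -m handwheel '[[[0.6,0,0,-0.006],[0.4,0,0,0],[0.2,0,0,0],[0.1,0,0,0],[0,0,0,0],[0,0,0,0]]]'
python3 - <<'E'
from h import *
go((474.1,294.3,17.8),.0943)
E
```

```text
time: 29.98
tool_pos: [474.2, 295.1, 17.8]
tcp_rot: [1.351, 1.571, -0.125]
contact_force: [-0.9, -0.2, 1.3]
grip_width: 39.6
pos [474.2 295.1  17.8] jaw 0.095 q6 0.325 t 29.98 F [-0.9 -0.2  1.3] w 39.6
shift cm (tool axes now) [-0.   -0.02  0.08]  turn about tool x: 0.001 (or -3.141)
```

```bash
python3 -m handwheel '[[[0.05,0,0,0],[0,0,0,0],[0,0,0,0],[0,0,0,0],[0,0,0,0],[-1,0,0,0],[-2.5,0,0,0],[-3.5,0,0,0]]]' 0.65;python3 -m handwheel '[[[-3.8,0,0,0],[-3.8,0,0,0],[-3.8,0,2,0],[0,0,3.8,0],[0,0,3.8,0],[0,0,0,0],[0,0,0,0]]]' 1
python3 - <<'E'
from h import *
import pickle
M=cm('wrist');im,d=cap('wrist','w11.png');pickle.dump((M,d),open('w11.pkl','wb'))
q=pickle.load(open('jig.pkl','rb'));C=cloud('wrist',d,M)
c,s=np.cos(q[2]),np.sin(q[2]);D=C-[q[0],q[1],0];J=np.stack([c*D[...,0]+s*D[...,1],-s*D[...,0]+c*D[...,1],D[...,2]],-1)
m=(J[...,2]>36)&(J[...,2]<46)&(J[...,0]>-65)&(J[...,0]<10)&(J[...,1]>-84)&(J[...,1]<22)
P=J[m];print(len(P),P.mean(0),P.min(0),P.max(0),cv2.minAreaRect(P[:,:2].astype(np.float32)))
m=(J[...,2]>88)&(J[...,2]<98)&(J[...,0]>20)&(J[...,0]<60)&(abs(J[...,1])<80);P=J[m];print('stop',len(P),P.mean(0),P.min(0),P.max(0))
go((525.2,-406.8,145),-.13)
E
```

```text
time: 30.65
tool_pos: [472.4, 294.2, 85.9]
tcp_rot: [-1.229, 1.565, -2.705]
contact_force: [0.5, -0.3, -0.1]
grip_width: 59.6
time: 31.23
tool_pos: [483.5, 198.5, 200.9]
tcp_rot: [1.71, 1.57, 0.231]
contact_force: [0.5, -0.2, 0.3]
grip_width: 91.4
3210 [-30.277178   -27.77328742  39.24970628] [-50.46077593 -60.29136334  36.26987662] [-10.16418609   3.12056159  42.10882942] ((-30.317583084106445, -28.587509155273438), (63.408416748046875, 40.29867172241211), 89.98727416992188)
stop 104 [39.24576368 24.2300129  90.65648923] [30.49190056 22.90871982 88.02756579] [49.12726317 25.52775915 93.89871153]
pos [483.3 199.6 200.7] jaw 0.093 q6 0.152 t 31.28 F [-0.3  0.3 -0.1] w 91.8
shift cm (tool axes now) [ 5.54 -1.48 60.77]  turn about tool x: 0.223 (or -2.918)
```

View pics/w11.png

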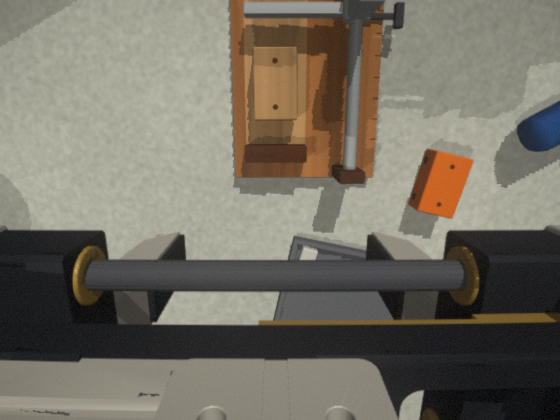

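```bash
python3 -m handwheel '[[[0,-0.1,3.9,0],[0,-0.1,3.9,0],[0,-0.1,3.9,0],[0,-0.1,3.9,0],[0,-0.1,3.9,0],[0,-0.1,3.9,0],[0,-0.1,3.9,0],[0,-0.1,3.9,0]]]' 1;python3 -m handwheel '[[[0.5,-0.1,3.9,0],[0.5,-0.1,3.9,0],[0.5,-0.1,3.9,0],[0.5,-0.1,3.9,0],[0.5,-0.1,3.9,0],[0.5,-0.1,3.9,0],[0.5,-0.1,3.9,0],[0.5,0,2.5,0]]]';python3 -m handwheel '[[[0,0,0,0.112],[0,0,0,0.111],[0,0,0,0],[0,0,0,0]]]'
python3 - <<'E'
from h import *
go((525.2,-406.8,37),-.13)
E
```

```text
time: 31.95
tool_pos: [505.2, -111.9, 200.1]
tcp_rot: [2.262, 1.57, 0.788]
contact_force: [1.5, 0.0, 0.5]
grip_width: 91.9
time: 32.62
tool_pos: [526.7, -411.1, 159.2]
tcp_rot: [0.101, 1.57, -1.375]
contact_force: [-0.1, -0.7, 0.4]
grip_width: 91.7
time: 32.95
tool_pos: [527.0, -407.6, 159.6]
tcp_rot: [-2.63, 1.57, 1.959]
contact_force: [0.7, 0.2, 0.8]
grip_width: 91.7
pos [ 527.  -407.6  159.6] jaw -0.123 q6 -0.65 t 32.95 F [0.7 0.2 0.8] w 91.7
shift cm (tool axes now) [12.26 -0.18 -0.05]  turn about tool x: 0.007 (or -3.135)
```

```bash
python3 -m handwheel '[[[3,-0.15,0,0],[3,0,0,0],[3,0,0,0],[2,0,0,0],[1,0,0,0],[0.2,0,0,0],[0,0,0,0]]]' 1; python3 -m handwheel '[[[0,0,0,0],[0,0,0,0],[0,0,0,0],[0,0,0,0],[0,0,0,0],[0,0,0,0],[0,0,0,0],[0,0,0,0]]]' 0;python3 -m handwheel '[[[0,0,0,0],[0,0,0,0]]]' 0;python3 - <<'E'
from h import *
go((603.2,79.5,145),-.13)
E
```

```text
time: 33.53
tool_pos: [525.2, -408.1, 38.2]
tcp_rot: [0.98, 1.571, -0.717]
contact_force: [-0.3, 1.0, 0.3]
grip_width: 91.8
time: 34.2
tool_pos: [524.7, -408.5, 38.0]
tcp_rot: [0.855, 1.571, -0.844]
contact_force: [0.1, 0.7, -0.8]
grip_width: 43.5
time: 34.37
tool_pos: [524.7, -408.5, 38.0]
tcp_rot: [0.494, 1.571, -1.205]
contact_force: [-0.4, 0.7, -0.0]
grip_width: 43.1
pos [ 524.7 -408.5   38. ] jaw -0.128 q6 -0.649 t 34.37 F [-0.4  0.7 -0. ] w 43.1
shift cm (tool axes now) [-10.71   1.56 -49.4 ]  turn about tool x: 0.002 (or -3.140)
```

```bash
python3 -m handwheel '[[[-1.5,0,0,0],[-3,0,0,0],[-3.5,0,0,0],[-3.5,0.1,-2,0],[-0.5,0.1,-3.8,0],[0,0.1,-3.8,0],[0,0.1,-3.8,0],[0,0.1,-3.8,0]]]';python3 -m handwheel '[[[0,0.15,-3.8,0],[0,0.15,-3.8,0],[0,0.15,-3.8,0],[0,0.15,-3.8,0],[0,0.15,-3.8,0],[0,0.15,-3.8,0],[0,0.15,-3.8,0],[0,0.1,-3.5,0]]]';python3 -m handwheel '[[[0,0,-1,0],[0,0,0,0],[0,0,0,0]]]'
python3 - <<'E'
from h import *
go((603.2,77.8,39),-.13)
E
```

```text
time: 35.03
tool_pos: [551.3, -236.8, 158.0]
tcp_rot: [3.141, 1.571, 1.441]
contact_force: [2.1, 0.1, -2.0]
grip_width: 43.3
time: 35.7
tool_pos: [601.2, 60.9, 157.7]
tcp_rot: [-1.684, 1.57, 2.901]
contact_force: [0.9, -1.0, -1.3]
grip_width: 43.1
time: 35.95
tool_pos: [602.4, 68.7, 157.5]
tcp_rot: [-0.791, 1.57, -2.488]
contact_force: [0.0, -1.1, -1.2]
grip_width: 43.1
pos [602.4  68.7 157.5] jaw -0.126 q6 0.114 t 35.95 F [ 0.  -1.1 -1.2] w 43.1
shift cm (tool axes now) [11.85 -0.02 -0.92]  turn about tool x: 0.004 (or -3.138)
```

```bash
python3 -m handwheel '[[[2,0,-0.8,0.004],[3,0,-0.1,0],[3,0,0,0],[2,0,0,0],[0.8,0,0,0],[0,0,0,0],[0,0,0,0]]]'
python3 - <<'E'
from h import *
go((603.2,77.8,39),-.13)
E
```

```text
time: 36.53
tool_pos: [604.3, 76.3, 50.5]
tcp_rot: [1.324, 1.57, -0.38]
contact_force: [0.2, 0.2, -0.5]
grip_width: 43.2
pos [604.3  76.3  50.5] jaw -0.133 q6 0.134 t 36.53 F [ 0.2  0.2 -0.5] w 43.2
shift cm (tool axes now) [ 1.15 -0.13 -0.13]  turn about tool x: -0.003 (or 3.138)
```

```bash
python3 -m handwheel '[[[0.6,-0.1,-0.1,0],[0.3,0,0,0],[0.1,0,0,0],[0,0,0,0],[0,0,0,0]]]'
python3 - <<'E'
from h import *
go((603.2,77.8,39),-.13)
E
```

```text
time: 36.95
tool_pos: [603.2, 78.6, 40.3]
tcp_rot: [1.558, 1.57, -0.145]
contact_force: [0.0, 0.4, -0.6]
grip_width: 43.5
pos [603.2  78.6  40.3] jaw -0.132 q6 0.136 t 36.95 F [ 0.   0.4 -0.6] w 43.5
shift cm (tool axes now) [0.13 0.02 0.08]  turn about tool x: -0.002 (or 3.140)
```

```bash
python3 -m handwheel '[[[0.1,0,0.05,0],[0.06,0,0,0],[0,0,0,0],[0,0,0,0]]]'
```

```text
time: 37.28
tool_pos: [603.2, 78.1, 38.9]
tcp_rot: [1.569, 1.57, -0.133]
contact_force: [-0.9, 0.9, 4.6]
grip_width: 43.0
```

```bash
python3 -m handwheel '[[[0,0,0,0],[0,0,0,0],[0,0,0,0],[0,0,0,0],[-1.5,0,0,0],[-3,0,0,0],[-3.5,0,0,0],[-3.5,0,0,0]]]' 1
python3 - <<'E'
from h import *
go((525.4,-335.7,150),-.13)
E
```

```text
time: 37.95
tool_pos: [602.3, 78.1, 153.8]
tcp_rot: [-1.391, 1.569, -3.094]
contact_force: [1.4, -0.5, 0.6]
grip_width: 90.0
pos [602.3  78.1 153.8] jaw -0.132 q6 0.135 t 37.95 F [ 1.4 -0.5  0.6] w 90.0
shift cm (tool axes now) [ 0.4  -2.17 42.03]  turn about tool x: -0.002 (or 3.140)
```

```bash
python3 -m handwheel '[[[0,-0.2,3.8,0],[0,-0.2,3.8,0],[0,-0.2,3.8,0],[0,-0.2,3.8,0],[0,-0.2,3.8,0],[0,-0.2,3.8,0],[0,-0.2,3.8,0],[0,-0.2,3.8,0]]]';python3 -m handwheel '[[[0,-0.2,3.8,0],[0,-0.2,3.8,0],[0,-0.1,3.8,0],[0,0,0.2,0],[0,0,0,0],[0,0,0,0]]]'
python3 - <<'E'
from h import *
go((525.4,-335.7,29),-.13)
E
```

```text
time: 38.62
tool_pos: [546.4, -222.9, 153.3]
tcp_rot: [0.839, 1.571, -0.864]
contact_force: [0.5, 0.1, 0.8]
grip_width: 91.6
time: 39.12
tool_pos: [526.6, -335.0, 152.9]
tcp_rot: [-2.532, 1.57, 2.047]
contact_force: [-0.5, -0.2, 1.3]
grip_width: 92.0
pos [ 526.6 -335.   152.9] jaw -0.133 q6 -0.557 t 39.12 F [-0.5 -0.2  1.3] w 92.0
shift cm (tool axes now) [12.39 -0.1   0.09]  turn about tool x: -0.003 (or 3.139)
```

```bash
python3 -m handwheel '[[[3,-0.1,0.1,0],[3,0,0,0],[3,0,0,0],[2,0,0,0],[1,0,0,0],[0.3,0,0,0],[0,0,0,0]]]' 1; python3 -m handwheel '[[[0,0,0,0],[0,0,0,0],[0,0,0,0],[0,0,0,0],[0,0,0,0],[0,0,0,0],[0,0,0,0],[0,0,0,0]]]' 0;python3 - <<'E'
from h import *
go((587.2,-48.6,145),-.13)
E
```

```text
time: 39.7
tool_pos: [526.2, -335.4, 30.4]
tcp_rot: [-2.3, 1.57, 2.282]
contact_force: [0.8, 0.1, 0.6]
grip_width: 91.9
time: 40.37
tool_pos: [525.6, -336.5, 30.5]
tcp_rot: [0.457, 1.571, -1.246]
contact_force: [-0.0, -0.4, 1.5]
grip_width: 50.4
pos [ 525.6 -336.5   30.5] jaw -0.132 q6 -0.56 t 40.37 F [-0.  -0.4  1.5] w 50.4
shift cm (tool axes now) [-11.45   2.31 -29.35]  turn about tool x: -0.002 (or 3.139)
```

```bash
python3 -m handwheel '[[[-1.5,0,0,0],[-3,0,0,0],[-3.5,0,0,0],[-3.5,0.2,-2,0],[0,0.3,-3.8,0],[0,0.3,-3.8,0],[0,0.3,-3.8,0],[0,0.3,-3.8,0]]]';python3 -m handwheel '[[[0,0.3,-3.8,0],[0,0.3,-3.8,0],[0,0.3,-3.4,0],[0,0,-1,0],[0,0,0,0],[0,0,0,0]]]'
python3 - <<'E'
from h import *
go((587.2,-49.4,31.5),-.13)
E
```

```text
time: 41.03
tool_pos: [562.0, -166.1, 145.2]
tcp_rot: [-1.972, 1.571, 2.607]
contact_force: [0.7, -0.0, -2.3]
grip_width: 50.5
time: 41.53
tool_pos: [586.7, -49.7, 145.0]
tcp_rot: [-0.862, 1.57, -2.563]
contact_force: [0.2, -0.4, -1.2]
grip_width: 50.3
pos [586.7 -49.7 145. ] jaw -0.13 q6 -0.084 t 41.53 F [ 0.2 -0.4 -1.2] w 50.3
shift cm (tool axes now) [11.35  0.05 -0.05]  turn about tool x: -0.000 (or 3.141)
```

```bash
python3 -m handwheel '[[[2,0.05,-0.05,0],[3,0,0,0],[3,0,0,0],[2,0,0,0],[0.6,0,0,0],[0,0,0,0],[0,0,0,0]]]'
python3 - <<'E'
from h import *
go((587.2,-49.4,31.5),-.13)
E
```

```text
time: 42.12
tool_pos: [587.9, -50.7, 40.0]
tcp_rot: [1.248, 1.57, -0.456]
contact_force: [0.1, 0.1, -0.6]
grip_width: 50.5
pos [587.9 -50.7  40. ] jaw -0.133 q6 -0.082 t 42.12 F [ 0.1  0.1 -0.6] w 50.5
shift cm (tool axes now) [ 0.85 -0.09 -0.12]  turn about tool x: -0.003 (or 3.138)
```

```bash
python3 -m handwheel '[[[0.5,-0.07,-0.1,0],[0.25,0,0,0],[0.1,0,0,0],[0,0,0,0],[0,0,0,0]]]'
```

```text
time: 42.53
tool_pos: [587.3, -48.5, 31.5]
tcp_rot: [1.254, 1.57, -0.449]
contact_force: [-1.0, -0.7, 1.9]
grip_width: 50.4
```

```bash
python3 -m handwheel '[[[0.03,0,0.03,0],[0,0,0,0],[0,0,0,0],[0,0,0,0],[0,0,0,0],[-1.5,0,0,0],[-3,0,0,0],[-3.5,0,0,0]]]' 1; python3 -m handwheel '[[[-3.5,-0.35,3.5,0],[0,-0.4,3.8,0],[0,-0.4,3.8,0],[0,-0.4,3.8,0],[0,-0.4,3.8,0],[0,-0.3,2.9,0],[0,0,0,0],[0,0,0,0]]]'
python3 - <<'E'
from h import *
go((525.5,-263.4,150),-1.702)
E
```

```text
time: 43.2
tool_pos: [585.4, -48.4, 109.4]
tcp_rot: [-1.644, 1.566, 2.937]
contact_force: [1.0, -0.6, 0.1]
grip_width: 91.3
time: 43.87
tool_pos: [536.8, -255.8, 139.6]
tcp_rot: [-2.376, 1.57, 2.201]
contact_force: [0.1, 0.6, 0.2]
grip_width: 92.0
pos [ 536.8 -255.8  139.6] jaw -0.135 q6 -0.438 t 43.87 F [0.1 0.6 0.2] w 92.0
shift cm (tool axes now) [-1.04 -1.02  0.91]  turn about tool x: 1.567 (or -1.575)
```

```bash
python3 -m handwheel '[[[-1,-1,0.9,0],[0,0,0,0.121],[0,0,0,0.121],[0,0,0,0.121],[0,0,0,0.121],[0,0,0,0.121],[0,0,0,0.121],[0,0,0,0.121]]]';python3 -m handwheel '[[[0,0,0,0.121],[0,0,0,0.12],[0,0,0,0.12],[0,0,0,0.12],[0,0,0,0.12],[0,0,0,0.12],[0,0,0,0],[0,0,0,0]]]'
python3 - <<'E'
from h import *
go((525.5,-263.4,38),-1.702)
import pickle
M=cm('wrist');im,d=cap('wrist','w12.png');C=cloud('wrist',d,M)
m=(C[...,2]>88)&(C[...,2]<98)&(abs(C[...,0]-525)<40)&(abs(C[...,1]+263)<40);m[235:]=0
print(m.sum(),C[m].mean(0) if m.any() else 0)
E
```

```text
time: 44.53
tool_pos: [526.4, -260.7, 150.7]
tcp_rot: [1.919, 1.571, -0.635]
contact_force: [1.2, -0.5, -0.3]
grip_width: 91.8
time: 45.2
tool_pos: [526.4, -261.1, 150.5]
tcp_rot: [2.682, 1.57, -0.583]
contact_force: [-0.1, -0.4, -0.1]
grip_width: 91.7
pos [ 526.4 -261.1  150.5] jaw -1.695 q6 1.104 t 45.2 F [-0.1 -0.4 -0.1] w 91.7
shift cm (tool axes now) [11.25  0.24  0.07]  turn about tool x: 0.007 (or -3.134)
775 [ 525.29285567 -262.87016584   93.12361705]
```

View pics/w12.png

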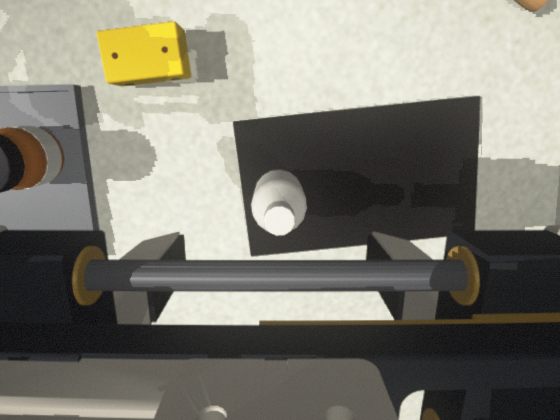

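```bash
python3 -m handwheel '[[[3,0.2,0.07,0.006],[3,0,0,0],[3,0,0,0],[1.5,0,0,0],[0.6,0,0,0],[0,0,0,0],[0,0,0,0]]]'
python3 - <<'E'
from h import *
go((525.5,-263.2,38),-1.702)
E
```

```text
time: 45.83
tool_pos: [525.9, -264.1, 39.7]
tcp_rot: [2.641, 1.57, -0.634]
contact_force: [0.1, -1.1, 0.5]
grip_width: 92.0
pos [ 525.9 -264.1   39.7] jaw -1.704 q6 1.109 t 45.83 F [ 0.1 -1.1  0.5] w 92.0
shift cm (tool axes now) [ 0.17 -0.08  0.06]  turn about tool x: -0.002 (or 3.139)
```

```bash
python3 -m handwheel '[[[0.15,-0.05,0.05,0],[0,0,0,0],[0,0,0,0],[0,0,0,0],[0,0,0,0],[0,0,0,0],[0,0,0,0],[0,0,0,0]]]' 0;python3 -m handwheel '[[[0,0,0,0],[0,0,0,0]]]' 0
python3 - <<'E'
from h import *
go((542.6,21.9,140),-1.702)
E
```

```text
time: 46.5
tool_pos: [525.0, -263.4, 37.4]
tcp_rot: [1.911, 1.571, -1.366]
contact_force: [-0.2, 0.0, 1.0]
grip_width: 43.0
time: 46.67
tool_pos: [524.9, -263.4, 37.4]
tcp_rot: [1.667, 1.571, -1.609]
contact_force: [-0.5, 0.1, 0.9]
grip_width: 43.4
pos [ 524.9 -263.4   37.4] jaw -1.706 q6 1.111 t 46.67 F [-0.5  0.1  0.9] w 43.4
shift cm (tool axes now) [-10.26 -28.5    2.1 ]  turn about tool x: -0.004 (or 3.138)
```

```bash
python3 -m handwheel '[[[-1.5,0,0,0],[-3,0,0,0],[-3.3,0,0,0],[-2.5,-2,0.2,0],[0,-3.8,0.28,0],[0,-3.8,0.28,0],[0,-3.8,0.28,0],[0,-3.8,0.28,0]]]';python3 -m handwheel '[[[0,-3.8,0.28,0],[0,-3.8,0.28,0],[0,-2.9,0.2,0],[0,-0.7,0,0],[0,0,0,0],[0,0,0,0]]]'
python3 - <<'E'
from h import *
go((542.1,21.9,38.4),-1.702)
E
```

```text
time: 47.33
tool_pos: [534.7, -89.6, 140.4]
tcp_rot: [-3.038, 1.571, -0.032]
contact_force: [1.5, -1.0, -1.2]
grip_width: 43.3
time: 47.83
tool_pos: [542.6, 20.6, 140.2]
tcp_rot: [1.274, 1.57, -2.002]
contact_force: [-0.3, -0.2, -0.9]
grip_width: 42.8
pos [542.6  20.6 140.2] jaw -1.705 q6 1.602 t 47.83 F [-0.3 -0.2 -0.9] w 42.8
shift cm (tool axes now) [10.18 -0.13  0.06]  turn about tool x: -0.003 (or 3.139)
```

```bash
python3 -m handwheel '[[[2,-0.1,0.05,0],[3,0,0,0],[2.5,0,0,0],[1.3,0,0,0],[0.5,0,0,0],[0,0,0,0],[0,0,0,0]]]'
python3 - <<'E'
from h import *
go((542.1,21.9,38.4),-1.702)
E
```

```text
time: 48.42
tool_pos: [542.8, 20.8, 47.9]
tcp_rot: [2.892, 1.57, -0.386]
contact_force: [-0.3, -0.0, -1.1]
grip_width: 43.6
pos [542.8  20.8  47.9] jaw -1.707 q6 1.605 t 48.42 F [-0.3 -0.  -1.1] w 43.6
shift cm (tool axes now) [ 0.95 -0.1   0.09]  turn about tool x: -0.005 (or 3.136)
```

```bash
python3 -m handwheel '[[[0.5,-0.06,0.07,0],[0.3,0,0,0],[0.1,0,0,0],[0,0,0,0],[0,0,0,0]]]'
```

```text
time: 48.83
tool_pos: [541.8, 22.7, 38.6]
tcp_rot: [3.001, 1.57, -0.275]
contact_force: [-1.0, 0.1, -1.2]
grip_width: 43.3
```

```bash
python3 -m handwheel '[[[0.06,0,0,0],[0.04,0,0,0],[0,0,0,0]]]'
```

```text
time: 49.08
tool_pos: [542.0, 22.7, 38.4]
tcp_rot: [3.034, 1.57, -0.242]
contact_force: [-0.8, 0.6, 6.8]
grip_width: 43.1
```

Touching. Release, rise and look.

```bash
python3 -m handwheel '[[[0,0,0,0],[0,0,0,0],[0,0,0,0],[0,0,0,0],[-1.5,0,0,0],[-3,0,0,0],[-3.5,0,0,0],[-3.5,0,0,0]]]' 1; python3 -m handwheel '[[[-3.5,0,1.5,0],[-3,0,2,0],[-2,0,1,0],[0,0,0,0],[0,0,0,0],[0,0,0,0]]]'
python3 - <<'E'
from h import *
import pickle
p,R,o=tool();print(p)
M=cm('wrist');im,d=cap('wrist','w13.png');C=cloud('wrist',d,M)
for lo,hi,nm in[(92,98,'bottle'),(84,92,'tin'),(64,74,'jar')]:
        m=(C[...,2]>lo)&(C[...,2]<hi)&(C[...,0]>500)&(C[...,0]<660)&(np.abs(C[...,1]-20)<110)
        k,l,st,ce=cv2.connectedComponentsWithStats(m.astype(np.uint8))
        for i in range(1,k):
            if st[i,4]>150:
                P=C[l==i];print(nm,st[i,4],P.mean(0).round(1),cv2.minEnclosingCircle(P[:,:2].astype(np.float32)))
cap('top','top9.png');cap('scene','scene9.png')
a=cv2.imread('pics/top9.png');cv2.imwrite('pics/z9.png',cv2.resize(a[140:290,80:480],(800,300),interpolation=cv2.INTER_CUBIC))
E
```

```text
time: 49.75
tool_pos: [541.0, 22.7, 153.1]
tcp_rot: [0.079, 1.569, 3.086]
contact_force: [0.0, -0.1, -0.4]
grip_width: 90.2
time: 50.25
tool_pos: [496.9, 28.7, 236.4]
tcp_rot: [0.154, 1.57, -3.123]
contact_force: [1.2, -0.3, -0.2]
grip_width: 91.8
[496.91940969  28.66117109 236.44195865]
bottle 456 [541.2  23.2  94.3] ((541.2127075195312, 23.284835815429688), 10.71081256866455)
tin 1821 [603.5  81.4  88.2] ((603.3458251953125, 81.67772674560547), 20.582937240600586)
jar 2034 [587.  -48.3  69.3] ((586.7216796875, -48.716888427734375), 23.018281936645508)
jar 683 [542.6  22.9  68.2] ((541.1342163085938, 23.434579849243164), 19.318317413330078)
```

View pics/w13.png

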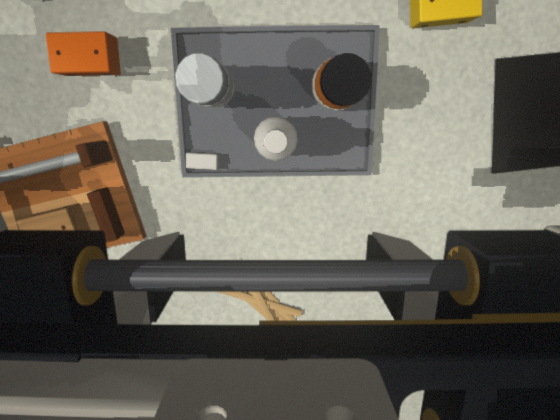

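View pics/scene9.png

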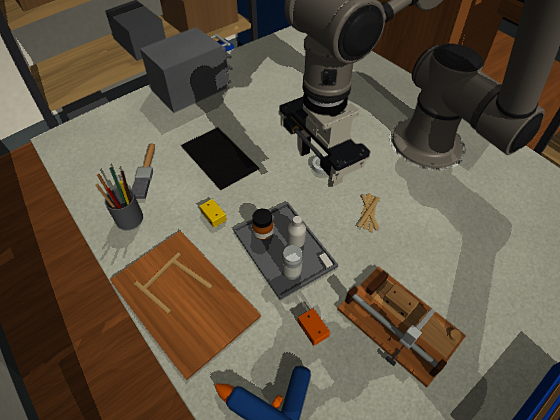

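View pics/z9.png

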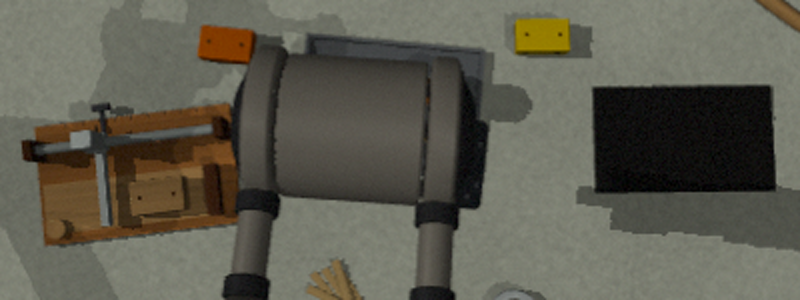

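```bash
python3 -m handwheel '[[[0,-3.8,0,0],[0,-3.8,0,0],[0,-3.8,0,0],[0,-3.8,0,0],[0,-3.8,0,0],[0,-3.8,0,0],[0,-3.8,0.5,0],[0,-3.8,1,0]]]'; python3 -m handwheel '[[[0,-1,2,-0.115],[0,0,1.5,-0.11],[0,0,0,0],[0,0,0,0],[0,0,0,0]]]';python3 - <<'E'
from h import *
p,R,o=tool();print(p,ang())
M=cm('wrist');im,d=cap('wrist','w14.png')
import pickle;pickle.dump((M,d),open('w14.pkl','wb'))
a=cv2.imread('pics/w14.png');cv2.imwrite('pics/z10.png',cv2.resize(a[0:240],(800,343),interpolation=cv2.INTER_CUBIC))
q=pickle.load(open('jig.pkl','rb'));C=cloud('wrist',d,M)
c,s=np.cos(q[2]),np.sin(q[2]);D=C-[q[0],q[1],0];J=np.stack([c*D[...,0]+s*D[...,1],-s*D[...,0]+c*D[...,1],D[...,2]],-1)
for nm,z0,z1,x0,x1,y0,y1 in[('block',36,46,-65,10,-84,22),('stop',85,98,20,60,-80,80),('bar',14,25,77,95,0,70)]:
    m=(J[...,2]>z0)&(J[...,2]<z1)&(J[...,0]>x0)&(J[...,0]<x1)&(J[...,1]>y0)&(J[...,1]<y1);m[235:]=0
    P=J[m];print(nm,len(P),P.mean(0).round(1),P.min(0).round(1),P.max(0).round(1))
E
```

```text
time: 51.07
tool_pos: [523.6, 333.6, 235.4]
tcp_rot: [0.742, 1.569, -2.535]
contact_force: [0.6, -0.3, 0.1]
grip_width: 92.2
time: 51.48
tool_pos: [490.4, 344.5, 236.7]
tcp_rot: [1.023, 1.57, -2.032]
contact_force: [-0.6, -0.6, -0.1]
grip_width: 91.5
[490.42829054 344.45260827 236.72804243] -1.4841115339156241
block 2070 [-29.5 -28.3  39.3] [-50.6 -60.7  36.2] [-10.1   3.   41.9]
stop 603 [40.5 35.8 92.2] [30.6 24.4 89. ] [50.  47.9 94.4]
bar 198 [85.2 35.4 18.6] [77.7 24.8 14.1] [90.  46.3 21.6]
```

View pics/z10.png

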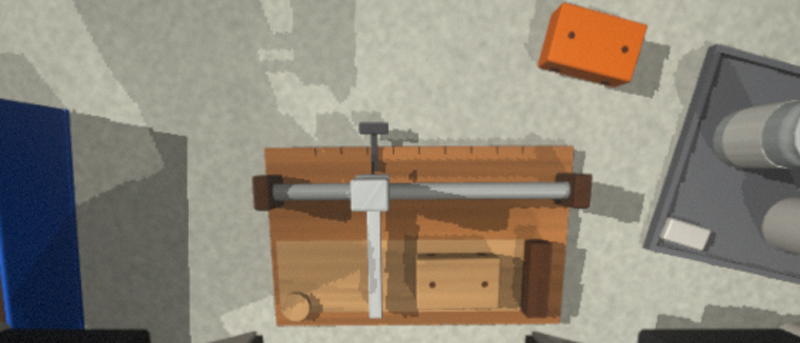

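Stop and mark agree within about 0.5 mm (35.8 against 35.4), and the block lies flat between the stops. Everything is as asked, so I'm handing the job in.

```bash
python3 -c "
from plant import bot
print(bot.close_job())"
```

```text
the job is handed in; nothing more can be done
None
```

The job is done in the order asked, and I handed it in at about 51.5 s of the 152 s allowed.

I set the stop and stood the bottle, jar and tin on the mat. I then laid the pine block in the bed and put the tin, jar and bottle back upright on the tray.

- **Stop:** the closest view while still gripping it showed its index about 0.2 mm from the middle of the marker strip. A final, wider view after release gave the stop at jig y = 35.8 mm and the marker at 35.4 mm, so the two views agree to within about 0.5 mm.
- **Block:** it lies flat in the bed at jig (-30, -28) mm, along the bar, clear of the end stop and the stop arm.
- **Containers:** all three are upright, each within about 1 mm of where it first stood.
- **Forces and tipping:** the highest contact force I read was about 7 N, when setting containers down. Nothing tipped or fell, and the robot was touching nothing at hand-in.

No check failed. The one correction on the way was the stop: it ended 1.4 mm past the marker, the first correction overshot to 1.9 mm on the other side, and a second set it.

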